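# Load-test a valve return spring against the reference mark

## Task

Test the valve return spring: stand its cartridge upright on the round plate of the spring tester, then set the larger brass weight centred on its cap, lowering it gently so that the spring is never squeezed solid, and let go. Then see how the loaded spring compares with the tester's reference blade: slide the black tab all the way to the ring end if the cap's top is above the blade's top edge, or all the way to the bar end if it is below (within 2 mm either answer will do). Leave the spring loaded on the plate, and leave the small weight, tissue box, mouse and marker pen where they are.

Things in the scene. Friction and masses are not known exactly. Their poses are not given: they have to be found in the camera images.
- spring_centre (a point): The spring cartridge, loose, 68 mm tall, 0.15 kg, standing upright on the bench: a plain steel cup (closed cylinder) 40 mm in diameter and 34 mm tall, above it a bare coil spring about 30 mm in diameter, and on top a flat round cap 34 mm in diameter and 6 mm thick. This point is on its axis, half-way up (34 mm above its foot, at the cup's rim); z is its upward axis. Grip the cup; the coils and the cap above it move.
- spring_top (a point): Centre of the top face of the spring's cap, 68 mm above the foot when the spring is free; it sinks as the spring is compressed, straight along the cartridge's axis. Its height tells the spring's length.
- cap (a joint): How far the cap has been pressed down (m): 0 free, 0.026 with the coils solid. Stiffness about 280 N/m after about 0.8 N of preload, lightly damped: a weight let go on the free spring swings well past its resting place, and over 0.0245 counts as squeezed solid. The larger weight at rest presses it 0.008 to 0.020.
- weight_centre (a point): The larger of two brass weights, loose, 0.37 to 0.63 kg: a disc 56 mm in diameter and 26 mm tall with a round grip knob 22 mm in diameter and 36 mm tall on it, 62 mm in all. This point is on its axis, half-way up: 31 mm above its underside, 5 mm above the disc's top; z is its upward axis.
- small_weight_centre (a point): The smaller brass weight, not used: disc 40 mm in diameter and 18 mm tall with a knob 16 mm in diameter and 34 mm tall. This point is on its axis, half-way up (26 mm above its underside). To be left alone.
- plate (a point): Centre of the top face of the tester's round steel plate, 64 mm in diameter, 21 mm above the bench. The tester is a grey base 250 mm (its x) by 220 mm (its y) by 15 mm high, fixed to the bench; this frame has the tester's axes, z up, and lies 50 mm along +x from the base's centre. The tester's -x side looks roughly at the robot. A square post (14 mm, up to 105 mm above the bench) stands 88 mm from here along +y.
- mark (a point): The reference mark: top edge of the tip of a level steel blade (20 mm wide, 3 mm thick) on the post, fixed at a height that differs from test to test. The tip lies 44 mm from the plate's centre along the tester's +y, and the blade points at the plate (-y). The height of this point against that of the cap's top is the comparison.
- ring_end (a point): Where the underside of the black tab stands when the tab is fully at the ring end (tester's +y end) of its track, 19 mm above the bench; axes as the tester's. A flat dark ring, 28 mm across, lies on the base 40 mm beyond it. The track runs 100 mm from here along the tester's -y to the other end, beyond which lies a plain dark bar, 26 mm long: the bar end. The track is 135 mm from the plate's centre along the tester's -x.
- tab_grip (a point): Grip point on the axis of the black tab, an upright block 18 mm (tester's x) by 20 mm (tester's y) by 42 mm tall, 19 to 61 mm above the bench; this point is 45 mm above the bench, 16 mm below the tab's top. The tab starts near the middle of its track.
- tab (a joint): Position of the tab along the tester's y (m): +0.05 fully at the ring end, 0 in the middle, -0.05 fully at the bar end. It slides with about 1.5 N of friction and stays where it is left.
- tissue_box: White and green tissue box, 120 x 220 x 75 mm tall, origin at the centre of its underside. To be left alone.
- mouse: Light grey computer mouse, 110 x 60 x 32 mm, origin at the centre of its underside. To be left alone.
- marker: White marker pen with a black cap, 130 mm long (its x), 15 mm thick, origin at the centre of its underside. To be left alone.
Mind the look-alikes: they are no part of the job. Leave any pink look-alike of the part that bears weight_centre alone.

How it is judged:
On the way, in this order (a step that is already met when the one before it is completed fails the run):
1. the spring cartridge stands upright on the plate, released, with no load on it (horizontal distance between spring_centre and plate below 0.012 m and z of spring_centre in the frame of plate between 0.031 and 0.037 m and angle between spring_centre's own z axis and vertical below 0.06 rad and contact force between the fingers and spring below 0.1 N and value of joint cap below 0.003 m), for 0.2 s.
2. the larger weight rests on the spring's cap, released, the spring compressed and still, the tab not yet slid to an end (horizontal distance between spring_centre and plate below 0.012 m and z of spring_centre in the frame of plate between 0.031 and 0.037 m and angle between each of spring_centre, weight_centre's own z axis and vertical below 0.06 rad and horizontal distance between weight_centre and spring_top below 0.01 m and z of weight_centre in the frame of spring_top between 0.028 and 0.034 m and value of joint cap above 0.007 m and contact force between each of the fingers, the arm and weight below 0.1 N and velocity of joint cap between -0.01 and 0.01 m/s and value of joint tab between -0.03 and 0.03 m), for 0.4 s.
At the end, for the whole second after the job is handed in: Cartridge upright on the plate (within 12 mm of its centre), larger weight at rest on its cap (within 10 mm), released, spring compressed; tab within 6 mm of the ring end if the cap's top is above the mark, of the bar end if below (either within 2 mm) (horizontal distance between spring_centre and plate below 0.012 m and z of spring_centre in the frame of plate between 0.031 and 0.037 m and angle between each of spring_centre, weight_centre's own z axis and vertical below 0.06 rad and horizontal distance between weight_centre and spring_top below 0.01 m and z of weight_centre in the frame of spring_top between 0.028 and 0.034 m and value of joint cap above 0.007 m and contact force between each of the fingers, the arm and weight below 0.1 N and velocity of joint cap between -0.01 and 0.01 m/s and ((z of spring_top in the frame of mark above -0.002 m and value of joint tab above 0.044 m) or (z of spring_top in the frame of mark below 0.002 m and value of joint tab below -0.044 m)) and linear speed of weight below 0.01 m/s); the robot touches nothing.
It fails at once if the spring is squeezed solid (pressed more than 24.5 mm) (value of joint cap above 0.0245 m).
It fails at once if the small weight is disturbed (moved more than 20 mm) (distance of small_weight_centre from where it was at the start of the episode above 0.02 m).
It fails at once if the tissue box is disturbed (moved more than 20 mm) (distance of tissue_box from where it was at the start of the episode above 0.02 m).
It fails at once if the mouse is disturbed (moved more than 20 mm) (distance of mouse from where it was at the start of the episode above 0.02 m).
It fails at once if the marker pen is disturbed (moved more than 20 mm) (distance of marker from where it was at the start of the episode above 0.02 m).
It also fails if it takes over 67 s, if anything falls off the work surface, if the arm or the gripper's body presses on something with over 40 N, if the wrist force passes 120 N, or if a joint passes its speed limit or range.

## Robot

A 6-joint arm with a two-finger parallel gripper is mounted at the origin on the work surface. World frame = base frame: x ahead of the robot, y to its left, z up, the work surface at z = 0. Lengths are in m, angles in rad, forces in N, time in s.
With the tool pointing down it reaches from about 0.35 to 0.85 m from the base axis. Payload 8.1 kg.
Tool frame: the origin (TCP) lies at the very end of the fingers, on their centre line; the grasp point (between the pads) lies 19 mm behind it; z points along the fingers, x is the direction in which the jaws open and shut, and the axes are right-handed (so a half turn about z gives the same grasp; the last joint's range is limited). The gripper opens to 93 mm and grips with 3 to 60 N. Pads are 15 mm wide; open, the fingers measure 128 mm over their backs; the gripper's body (75 mm by 188 mm) begins 65 mm behind the grasp point.
Start: joints at [1.052, 0.13, 1.488, -0, 1.523, -0.085], TCP at [0.252, 0.544, 0.219] pointing down, gripper open.
Joint ranges: [-2.96, 2.96], [-0.89, 2.26], [0.02, 2.5], [-1.34, 4.48], [0, 2.73], [-2.66, 2.66]. Speed limits (rad/s): [2.39, 2.39, 2.79, 3.14, 3.14, 3.14].

## Interface

Orientations are given as a rotation vector (axis times angle).
In Python, from workcell import * gives the robot as it stands.
- The arm moves only by the shell command python3 -m inch 'ROWS'. ROWS is text: rows parted by semicolons, each of 7 numbers parted by spaces: the shift along the tool's x, y, z in m, then the turn, a rotation vector about the tool's x, y, z in degrees, then the finger opening in m, from 0 to 0.093. A call has 1 to 10 rows; each row shifts and turns the pose as measured when the row begins, along the tool's axes as they then stand; what a row does not reach is not made up. A row lasts 1/10 s, in which the tool goes at most 50 mm and 8.59 degrees, less where a joint would pass 70% of its speed; a pose out of reach is approached as far as the arm can. A call with a gripper value outside its range is refused whole. The fingers move at their own pace and stop on an object; the grip force is fixed at half the most. Time passes only in rows, so rows that do not move let the fingers close. It gives the time, the measured TCP pose, the force and the opening at its end, in the units of the state.
- get_state(): the state, without advancing time (a new reading comes with each control period).
- read_camera(name): name is "scene" or "top" or "wrist"; returns a dict with "img" (400x640x3 uint8, blue, green, red), "mtx" (3x3 intrinsics, pixels), "cam_to_world" (4x4, takes a point from camera to world coordinates). Camera axes: x right, y down, z forward; pixel columns grow to the right and rows downward; lengths in m; the calibration is good to about 2 mm. The wrist camera is an equidistant fisheye: a pixel r from the principal point sees the ray r / f radians off the axis. A picture is of the moment at which its call begins. There is no depth.
- job_done(): hands the job in, once; it reports no verdict.
The state is a dict: "clock": time; "qpos": joint angles; "qvel": joint speeds; "effort": joint torques, N m; "eef_pos": TCP position; "ee_rot": TCP orientation; "force": force on the tool from outside, world axes, zero at the start; "ft_torque": the same for the moment, N m; "gripper_width": finger opening in m.
Only numpy, scipy, OpenCV 4.12 (cv2) and the standard library are available. Lean on these libraries where they do the work, as an engineer would, in place of code of your own. Each camera call takes 0.05 s, during which the arm holds its last target.

## Working session

There is one attempt and no reset: what is moved stays moved. The work goes in short steps, Python scripts to look and compute and a shell command to move; the robot and the scene stay as the last step left them, time stands still between calls to the robot, and variables do not carry over. Pictures are saved under pics/ and viewed, and the job is handed in when it is done.

```bash
mkdir -p pics; ls
python3 - <<'E'
from workcell import *
import cv2
print(get_state())
for n in ("scene","top","wrist"):
    r=read_camera(n); cv2.imwrite(f"pics/{n}0.png",r["img"]); print(n,r["mtx"].round(2).tolist(),r["cam_to_world"].round(4).tolist())
E
```

```text
pics
{'clock': 0.0, 'qpos': array([ 1.05162099e+00,  1.31152268e-01,  1.48929901e+00, -1.86545543e-06,
        1.52300234e+00, -8.54201589e-02]), 'qvel': array([ 7.73529394e-04,  1.59862032e-05, -5.66627186e-04,  1.14831553e-03,
        5.34817265e-04, -7.65133824e-04]), 'effort': array([ 1.60411523e-04, -5.59850192e+01, -4.91762495e+01,  7.69660366e-02,
        3.51261639e-02, -1.79654035e-04]), 'eef_pos': array([0.25187034, 0.5439334 , 0.21758194]), 'ee_rot': array([ 2.64668425e+00,  1.69092252e+00, -2.58658940e-03]), 'force': array([ 0.08813298,  0.44476206, -0.51004605]), 'ft_torque': array([-0.0319632 , -0.00378337,  0.02684311]), 'gripper_width': 0.09272916941561637}
scene [[361.67, 0.0, 320.5], [0.0, 361.67, 202.39], [0.0, 0.0, 1.0]] [[-0.843, 0.4013, -0.3582, 0.9014], [0.5378, 0.6375, -0.5517, 0.4016], [0.007, -0.6577, -0.7532, 0.6981], [0.0, 0.0, 0.0, 1.0]]
top [[498.72, 0.0, 306.03], [0.0, 498.72, 206.05], [0.0, 0.0, 1.0]] [[0.0009, -0.9854, 0.1704, 0.3745], [-1.0, -0.0017, -0.0043, -0.0257], [0.0045, -0.1704, -0.9854, 1.4342], [0.0, 0.0, 0.0, 1.0]]
wrist [[309.71, 0.0, 316.2], [0.0, 309.71, 199.79], [0.0, 0.0, 1.0]] [[0.4211, 0.8759, 0.2354, 0.1873], [0.907, -0.4063, -0.1107, 0.5746], [-0.0014, 0.2601, -0.9656, 0.3838], [0.0, 0.0, 0.0, 1.0]]
```

View pics/scene0.png

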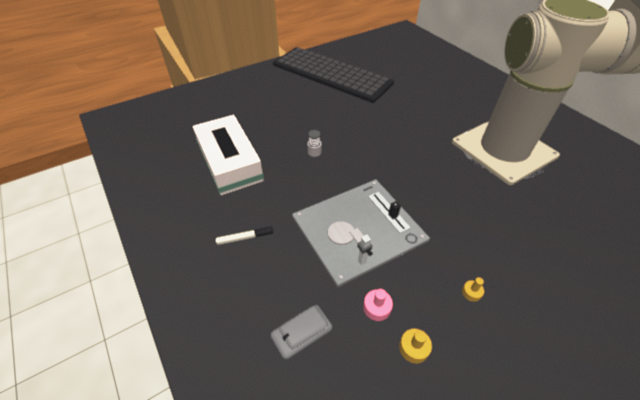

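View pics/top0.png

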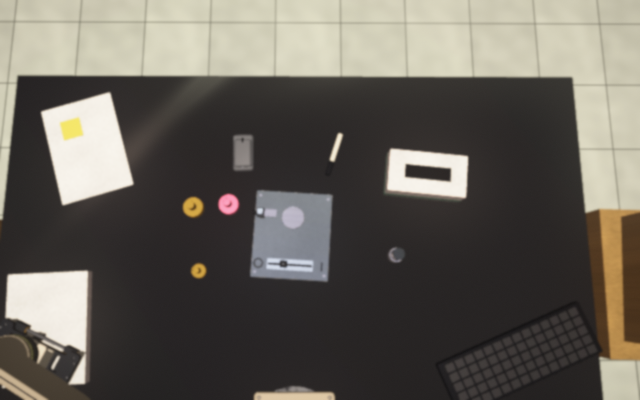

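View pics/wrist0.png

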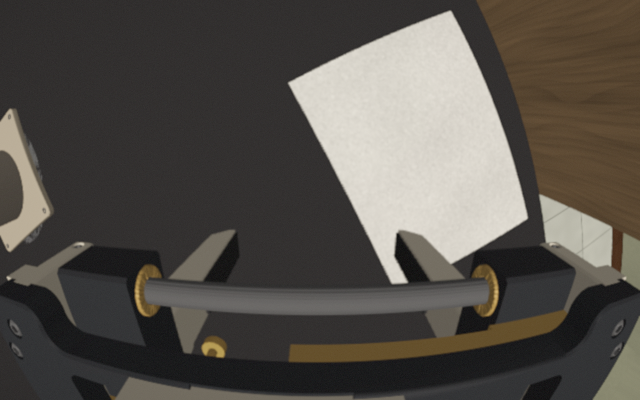

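Candidates, by pixel:
- Large brass weight: top (193,207), scene (417,345).
- Small brass weight: top (199,271), scene (475,290).
- Pink look-alike: top (228,204), scene (378,304).
- Spring cartridge: top (397,255), scene (315,145). It's the only upright steel part.

I choose the larger yellow-brass disc and will check it in close crops.

```bash
cat > h.py <<'E'
import numpy as np, cv2
def ray(c,u,v,fish=False):
    K=c["mtx"];x=(u-K[0,2])/K[0,0];y=(v-K[1,2])/K[1,1]
    if fish:
        r=np.hypot(x,y); d=np.array([np.sin(r)*x/max(r,1e-9),np.sin(r)*y/max(r,1e-9),np.cos(r)])
    else: d=np.array([x,y,1.])
    T=c["cam_to_world"]; return T[:3,3],T[:3,:3]@d
def hit(c,u,v,z,fish=False):
    o,d=ray(c,u,v,fish); return o+d*(z-o[2])/d[2]
def proj(c,P,fish=False):
    T=c["cam_to_world"];p=T[:3,:3].T@(np.asarray(P,float)-T[:3,3]);K=c["mtx"]
    if fish:
        s=np.hypot(p[0],p[1]);t=np.arctan2(s,p[2]);q=p[:2]/max(s,1e-9)*t
    else: q=p[:2]/p[2]
    return K[0,0]*q[0]+K[0,2],K[1,1]*q[1]+K[1,2]
def tri(rays):
    A=0;b=0
    for o,d in rays:
        d=d/np.linalg.norm(d);M=np.eye(3)-np.outer(d,d);A=A+M;b=b+M@o
    return np.linalg.solve(A,b)
def crop(c,x,y,w,h,s,name):
    im=c["img"][y:y+h,x:x+w]; cv2.imwrite(name,cv2.resize(im,None,fx=s,fy=s,interpolation=cv2.INTER_CUBIC))
E
python3 - <<'E'
from workcell import *
from h import *
t=read_camera("top");s=read_camera("scene")
crop(t,240,180,110,110,5,"pics/t_tester.png");crop(s,280,170,160,120,5,"pics/s_tester.png")
a=cv2.resize(s["img"][110:170,280:350],None,fx=6,fy=6,interpolation=2);cv2.imwrite("pics/s_spring.png",a)
crop(s,350,270,150,110,5,"pics/s_w.png")
for n,c in(("top",t),("scene",s)):
    hsv=cv2.cvtColor(c["img"],cv2.COLOR_BGR2HSV)
    m=cv2.inRange(hsv,(18,120,60),(32,255,255))
    k,l,st,ce=cv2.connectedComponentsWithStats(m)
    for i in range(1,k):
        if 30<st[i,4]<1500:print(n,st[i],ce[i].round(1),hit(c,*ce[i],0.02).round(3))
print("spring rough",hit(t,397,255,.05),hit(s,315,133,.068))
E
```

```text
top [ 61 119  21  20 300] [ 71.1 128.3] [0.851 0.662 0.02 ]
top [182 196  22  22 355] [192.5 206.7] [0.617 0.295 0.02 ]
top [191 263  16  16 201] [198.3 270.5] [0.435 0.271 0.02 ]
scene [157  27  37  54 324] [173.8  51.1] [ 0.642 -1.059  0.02 ]
scene [462 277  23  24 409] [473.5 289.1] [0.439 0.274 0.02 ]
scene [399 328  33  36 893] [415.1 345.3] [0.62  0.295 0.02 ]
spring rough [ 0.4766044  -0.28400877  0.05      ] [ 0.4770723  -0.28377079  0.068     ]
```

View pics/t_tester.png

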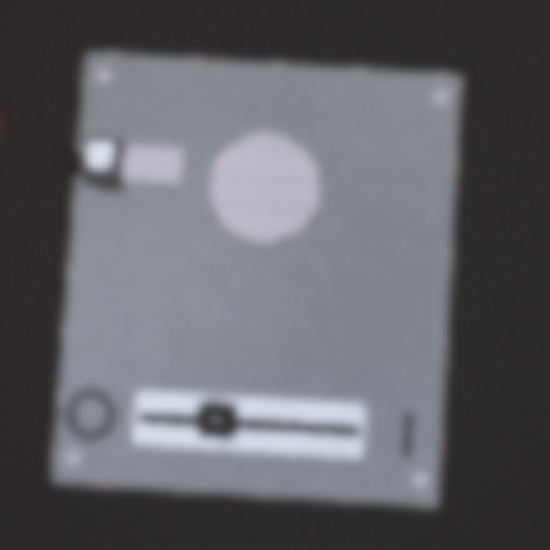

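View pics/s_tester.png

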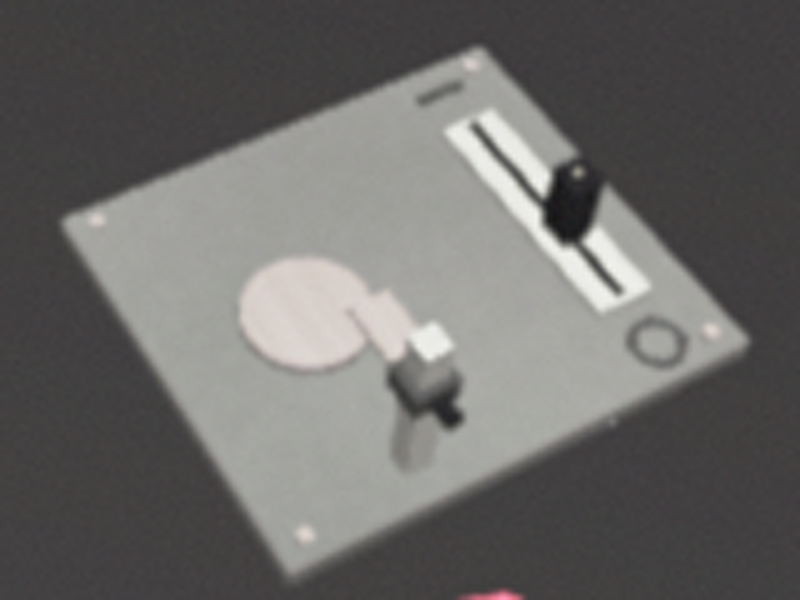

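View pics/s_spring.png

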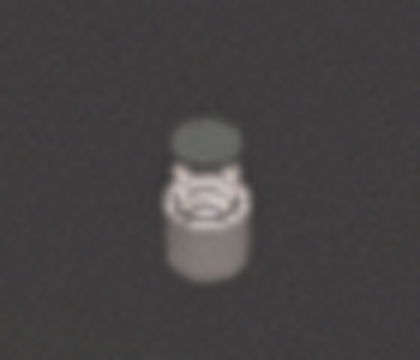

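View pics/s_w.png

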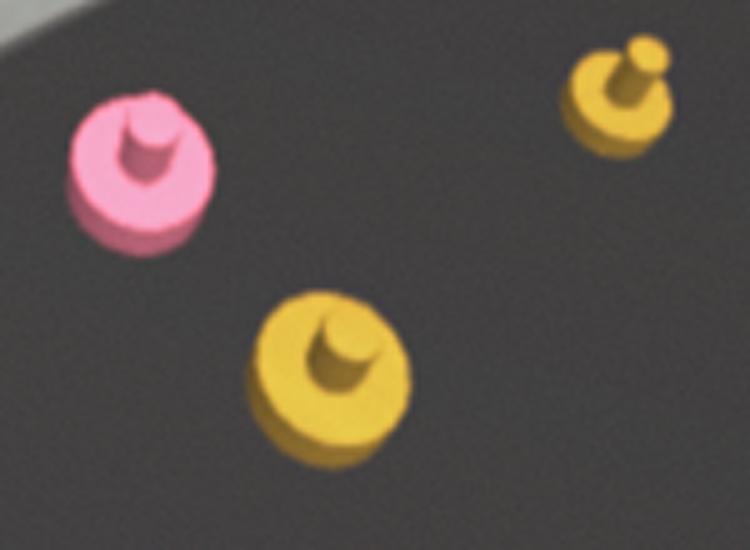

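The crops confirm the choice. The large brass weight is at scene (417,345), clearly bigger than the small one and not pink. The spring stands alone at scene (315,145). Next I'll measure the tester, spring and weights.

Run:
```python
from workcell import *
from h import *
t=read_camera("top");s=read_camera("scene")
T=lambda x,y,z:hit(t,x/5+240-.4,y/5+180-.4,z)
S=lambda x,y,z:hit(s,x/5+280-.4,y/5+170-.4,z)
ct=[T(*p,.015) for p in((85,52),(462,74),(438,508),(52,486))]
cs=[S(*p,.015) for p in((290,575),(64,222),(482,47),(748,342))]
for nm,c in(("t",ct),("s",cs)):
    c=np.array(c);print(nm,c[:,:2].round(4).tolist(),"ctr",c.mean(0).round(4))
    e=c[1]-c[0];f=c[0]-c[3];g=c[2]-c[3];h=c[1]-c[2]
    print("len",[np.linalg.norm(v).round(4) for v in(e,f,g,h)],"yaw",np.degrees([np.arctan2(-(e+g)[1],-(e+g)[0])-np.pi/2,np.arctan2((f+h)[1],(f+h)[0])]).round(2))
print("plate",T(265,187,.021).round(4),S(307,312,.021).round(4))
print("tabtop",T(217,418,.061).round(4),S(577,168,.061).round(4))
print("ring",T(91,413,.015),S(657,342,.015),"bar",T(408,433,.015),S(440,93,.015))
print("tip tri",tri([ray(t,184/5+239.6,165/5+179.6),ray(s,366/5+279.6,300/5+169.6)]))
a=lambda x,y,z:hit(s,x/6+280-.4,y/6+110-.4,z)
print("spring top",a(206,140,.068),"rim",a(207,202,.034), "foot",a(207,262,0))
W=lambda x,y,z:hit(s,x/5+350-.4,y/5+270-.4,z)
print("W disc",W(333,369,.026),"knobtop",W(352,335,.062),"pink",W(142,163,.026))
crop(t,375,235,40,40,12,"pics/t_spring.png");crop(t,175,190,70,35,10,"pics/t_w.png")
```

```text
t [[0.667, 0.1117], [0.6543, -0.1072], [0.4053, -0.0917], [0.4174, 0.1258]] ctr [0.536  0.0097 0.015 ]
len [np.float64(0.2192), np.float64(0.25), np.float64(0.2178), np.float64(0.2495)] yaw [-3.23 -3.4 ]
s [[0.6691, 0.1129], [0.6547, -0.1035], [0.4071, -0.0897], [0.4225, 0.1276]] ctr [0.5384 0.0118 0.015 ]
len [np.float64(0.2169), np.float64(0.2471), np.float64(0.2178), np.float64(0.248)] yaw [-3.93 -3.3 ]
plate [0.587  0.0066 0.021 ] [0.5882 0.0079 0.021 ]
tabtop [0.453  0.0313 0.061 ] [0.4524 0.0299 0.061 ]
ring [0.45833737 0.10455697 0.015     ] [0.45817767 0.10504895 0.015     ] bar [ 0.44728892 -0.07494395  0.015     ] [ 0.44660455 -0.07477924  0.015     ]
tip tri [0.5903262  0.04995447 0.07928443]
spring top [ 0.47942812 -0.28559275  0.068     ] rim [ 0.48098503 -0.28262144  0.034     ] foot [ 0.48322742 -0.27942442  0.        ]
W disc [0.61810534 0.2943249  0.026     ] knobtop [0.61944737 0.29475204 0.062     ] pink [0.62678641 0.19263612 0.026     ]
```

```bash
sleep 0
cat > go.py <<'E'
import sys,numpy as np
from workcell import *
from scipy.spatial.transform import Rotation as R
s=get_state();M=R.from_rotvec(s["ee_rot"])
print("t",round(s["clock"],2),"pos",s["eef_pos"].round(4),"yaw",np.degrees(np.arctan2(*M.as_matrix()[[1,0],0])).round(2),"w",round(s["gripper_width"],4),"F",s["force"].round(2))
if len(sys.argv)>4:
    x,y,z,p=map(float,sys.argv[1:5])
    D=R.from_euler("z",p,degrees=True)*R.from_matrix(np.diag([1.,-1,-1]))
    d=M.inv().apply(np.array([x,y,z])-s["eef_pos"])
    print("shift",d.round(4),"turn",np.degrees((M.inv()*D).as_rotvec()).round(2),"after turn shift",D.inv().apply(np.array([x,y,z])-s["eef_pos"]).round(4))
E
python3 -m inch '0 0 -0.02 0 0 8.5 0.093;0 0 0 0 0 8.5 0.093;0 0 0 0 0 8.5 0.093;0 0 0 0 0 8.5 0.093;0 0 0 0 0 8.5 0.093;0 0 0 0 0 8.5 0.093;0 0 0 0 0 8.5 0.093;0 0 0 0 0 8.5 0.093;0 0 0 0 0 0.5 0.093'; python3 go.py 0.48 -0.284 0.24 -3.4
```

```text
clock: 1.25
eef_pos: [0.252, 0.5441, 0.2388]
ee_rot: [3.138, -0.122, -0.001]
force: [-0.6, 0.2, 0.2]
gripper_width: 0.0934
t 1.25 pos [0.252  0.5441 0.2388] yaw -4.47 w 0.0934 F [-0.56  0.15  0.18]
shift [ 2.919e-01  8.078e-01 -4.000e-04] turn [ 0.07  0.04 -1.07] after turn shift [ 0.2768  0.8131 -0.0012]
```

View pics/t_w.png

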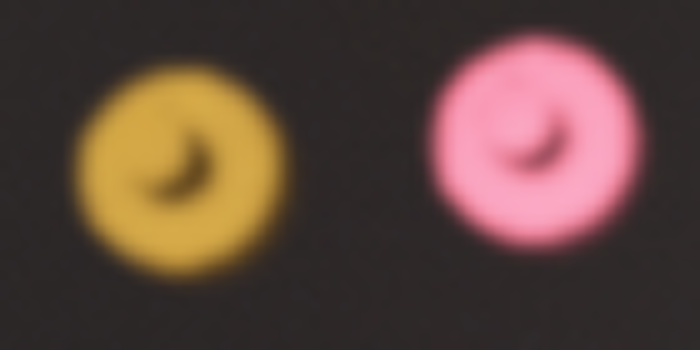

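View pics/t_spring.png

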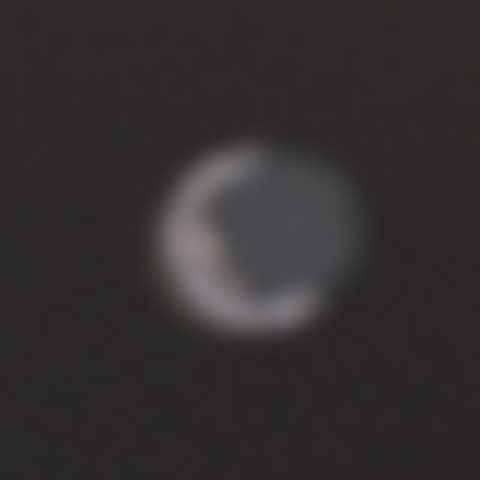

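```bash
python3 -m inch '0.034 0.032 0 0 0 -1 0.093;0.036 0.032 0 0 0 0 0.093;0.036 0.032 0 0 0 0 0.093;0.036 0.032 0 0 0 0 0.093;0.036 0.032 0 0 0 0 0.093;0.036 0.032 0 0 0 0 0.093;0.036 0.032 0 0 0 0 0.093;0.03 0.038 0 0 0 0 0.093;0.01 0.046 0 0 0 0 0.093;0 0.048 0 0 0 0 0.093'
python3 - <<'E'
from workcell import *
from h import *
w=read_camera("wrist");cv2.imwrite("pics/w1.png",w["img"])
for P in((.5875,.0073,.021),(.590,.0512,.079),(.618,.2945,.026)):print(proj(w,P,True))
E
python3 go.py 0.48 -0.284 0.24 -3.4
```

```text
clock: 2.25
eef_pos: [0.5366, 0.1681, 0.2379]
ee_rot: [-3.14, 0.005, -0.001]
force: [1.4, -0.6, 0.0]
gripper_width: 0.0927
(np.float64(351.64782797988033), np.float64(287.3131089000527))
(np.float64(360.2251845994599), np.float64(281.0034824812367))
(np.float64(382.04946931154313), np.float64(76.01153723906292))
t 2.3 pos [0.5368 0.161  0.2379] yaw -0.39 w 0.0931 F [ 4.03 -1.67 -0.28]
shift [-0.0538  0.4454 -0.0009] turn [ 0.15 -0.02  3.01] after turn shift [-0.0303  0.4476 -0.0021]
```

View pics/w1.png

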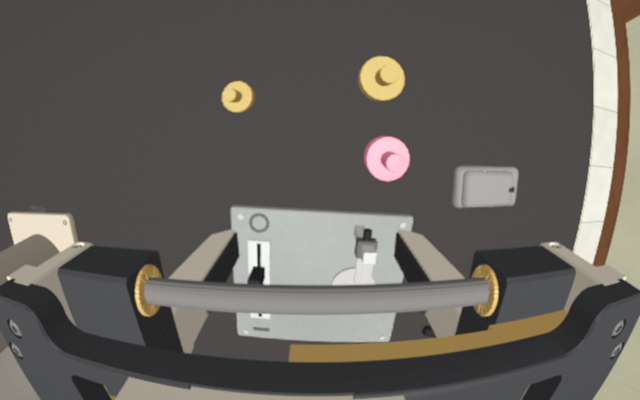

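```bash
python3 -m inch '0 0.03 0 0 0 3 0.093;-0.002 0.048 0 0 0 0 0.093;-0.004 0.048 0 0 0 0 0.093;-0.004 0.048 0 0 0 0 0.093;-0.004 0.048 0 0 0 0 0.093;-0.004 0.048 0 0 0 0 0.093;-0.004 0.048 0 0 0 0 0.093;-0.004 0.048 0 0 0 0 0.093;-0.004 0.048 0 0 0 0 0.093;-0.004 0.048 0 0 0 0 0.093'; python3 -m inch '0 0.04 0 0 0 0 0.093;0 0.03 0 0 0 0 0.093;0 0 0 0 0 0 0.093;0 0 0 0 0 0 0.093'; python3 go.py 0.48 -0.36 0.24 -3.4;  python3 - <<'E'
from workcell import *
from h import *
w=read_camera("wrist");cv2.imwrite("pics/w2.png",w["img"])
for P in((.48,-.284,.068),(.48,-.284,.034)):print(proj(w,P,True))
E
python3 go.py 0.48 -0.284 0.2 -3.4
```

```text
clock: 3.3
eef_pos: [0.4825, -0.3145, 0.2402]
ee_rot: [3.139, -0.022, 0.008]
force: [0.5, 0.8, -0.6]
gripper_width: 0.0934
clock: 3.7
eef_pos: [0.4784, -0.3935, 0.2395]
ee_rot: [3.138, -0.01, 0.006]
force: [-0.5, 0.2, 0.3]
gripper_width: 0.0933
t 3.7 pos [ 0.4784 -0.3935  0.2395] yaw -0.36 w 0.0933 F [-0.52  0.19  0.31]
shift [ 0.0014 -0.0335 -0.0006] turn [ 0.19 -0.24  3.04] after turn shift [-0.0004 -0.0336 -0.0005]
(np.float64(315.7408557519705), np.float64(83.53724780164887))
(np.float64(315.6729192102616), np.float64(86.59815455674833))
t 3.75 pos [ 0.4784 -0.3933  0.2395] yaw -0.35 w 0.0928 F [ 0.36  0.4  -0.04]
shift [ 0.0008 -0.1095  0.0391] turn [ 0.2  -0.23  3.05] after turn shift [-0.0049 -0.1092  0.0395]
```

View pics/w2.png

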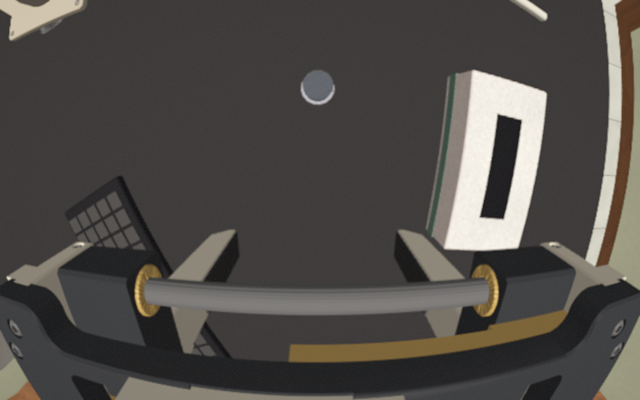

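Run:
```python
from workcell import *
from h import *
w=read_camera("wrist")
g=cv2.cvtColor(w["img"],cv2.COLOR_BGR2GRAY)
for nm,lo,hi,z in(("all",75,256,.045),("cap",75,135,.068)):
    m=np.zeros_like(g);m[60:115,290:350]=cv2.inRange(g,lo,hi)[60:115,290:350]
    c=max(cv2.findContours(m,0,1)[0],key=cv2.contourArea);(x,y),r=cv2.minEnclosingCircle(c);b=cv2.boundingRect(c)
    print(nm,x,y,r,b,hit(w,x,y,z,True),hit(w,b[0]+b[2]/2-.5,b[1]+b[3]/2-.5,z,True))
crop(w,290,60,60,55,10,"pics/w2c.png")
```

```text
all 317.31817626953125 87.5 18.024995803833008 (300, 70, 36, 36) [ 0.48177274 -0.2859684   0.045     ] [ 0.48198064 -0.28596958  0.045     ]
cap 317.31817626953125 87.5 18.024995803833008 (300, 70, 36, 36) [ 0.48159243 -0.28817319  0.068     ] [ 0.48178706 -0.28817429  0.068     ]
```

View pics/w2c.png

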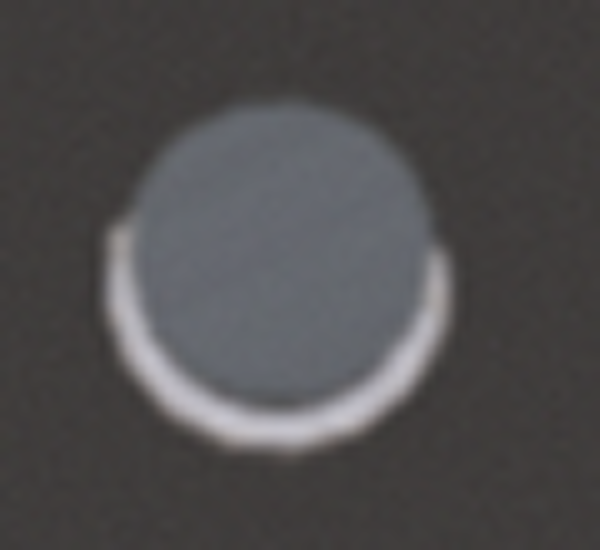

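```bash
python3 - <<'E'
from workcell import *
from h import *
w=read_camera("wrist")
print(hit(w,317.7,84.9,.068,True),hit(w,317.3,87.2,.034,True))
E
python3 go.py 0.482 -0.2845 0.12 -3.4
```

```text
[ 0.48233309 -0.28460891  0.068     ] [ 0.48215934 -0.2838449   0.034     ]
t 3.85 pos [ 0.4789 -0.3922  0.2399] yaw -0.33 w 0.0928 F [ 0.03  0.87 -0.18]
shift [ 0.0019 -0.1082  0.1195] turn [ 0.21 -0.26  3.07] after turn shift [-0.0033 -0.1077  0.1199]
```

```bash
python3 -m inch '0 -0.036 0.03 0 0 3 0.093;-0.001 -0.036 0.04 0 0 0 0.093;-0.002 -0.036 0.045 0 0 0 0.093;0 0 0 0 0 0 0.093;0 0 0 0 0 0 0.093'; python3 go.py 0.4822 -0.2842 0.006 -3.4
```

```text
clock: 4.35
eef_pos: [0.482, -0.2808, 0.1284]
ee_rot: [3.134, -0.078, 0.013]
force: [-0.1, 0.6, 0.4]
gripper_width: 0.0929
t 4.35 pos [ 0.482  -0.2808  0.1284] yaw -2.86 w 0.0929 F [-0.1   0.59  0.42]
shift [-0.0007  0.0027  0.1224] turn [ 0.35 -0.48  0.54] after turn shift [0.0004 0.0034 0.1224]
```

```bash
python3 -m inch '0 0.003 0.03 0.3 -0.5 0.5 0.093;0 0 0.03 0 0 0 0.093;0 0 0 0 0 0 0.093;0 0 0 0 0 0 0.093'; python3 go.py 0.4822 -0.2842 0.008 -3.4
python3 - <<'E'
from workcell import *
from h import *
s=read_camera("scene");crop(s,270,80,110,100,6,"pics/s3.png")
E
```

```text
clock: 4.75
eef_pos: [0.4879, -0.2875, 0.076]
ee_rot: [3.132, -0.086, 0.016]
force: [0.8, -0.6, 1.2]
gripper_width: 0.0933
t 4.75 pos [ 0.4879 -0.2875  0.076 ] yaw -3.14 w 0.0933 F [ 0.77 -0.58  1.25]
shift [-0.0066 -0.0036  0.068 ] turn [ 0.47 -0.6   0.26] after turn shift [-0.0059 -0.003   0.068 ]
```

View pics/s3.png

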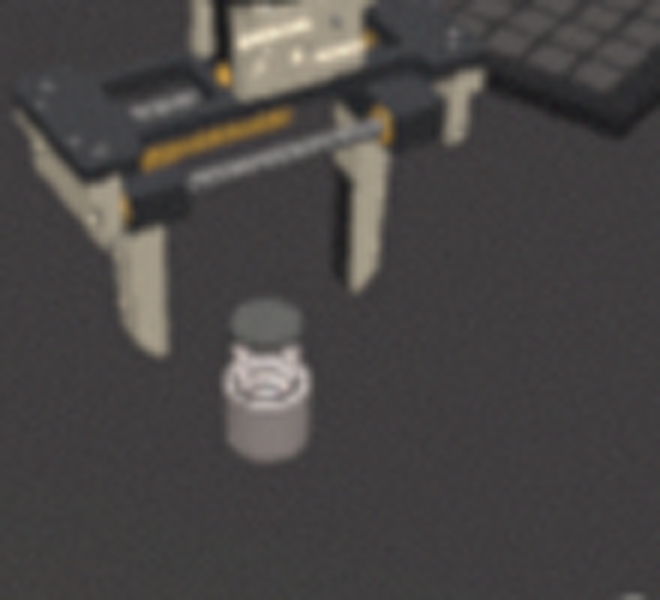

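```bash
python3 -m inch '-0.007 -0.004 0.01 0.6 -0.8 0.3 0.093;0 0 0.015 0 0 0 0.093;0 0 0 0 0 0 0.093'; python3 go.py 0.4822 -0.2842 0.008 -3.4
```

```text
clock: 5.1
eef_pos: [0.4831, -0.2851, 0.054]
ee_rot: [3.139, -0.096, 0.002]
force: [-0.1, 1.0, -0.3]
gripper_width: 0.0929
t 5.1 pos [ 0.4831 -0.2851  0.054 ] yaw -3.49 w 0.0929 F [-0.05  1.   -0.27]
shift [-0.001  -0.0009  0.046 ] turn [ 0.04 -0.07 -0.09] after turn shift [-0.0009 -0.0008  0.046 ]
```

```bash
python3 -m inch '-0.001 -0.001 0.02 0 0 0 0.093;0 0 0.015 0 0 0 0.093;0 0 0 0 0 0 0.093'; python3 go.py 0.4822 -0.2842 0.008 -3.4
```

```text
clock: 5.4
eef_pos: [0.4828, -0.2847, 0.0184]
ee_rot: [3.139, -0.096, 0.004]
force: [-0.6, 0.9, -0.7]
gripper_width: 0.0932
t 5.4 pos [ 0.4828 -0.2847  0.0184] yaw -3.5 w 0.0932 F [-0.57  0.89 -0.66]
shift [-0.0006 -0.0004  0.0104] turn [ 0.08 -0.15 -0.1 ] after turn shift [-0.0006 -0.0004  0.0104]
```

```bash
python3 -m inch '-0.001 0 0.009 0 0 0 0.093;0 0 0 0 0 0 0.06;0 0 0 0 0 0 0.03;0 0 0 0 0 0 0.03;0 0 0 0 0 0 0.03;0 0 0 0 0 0 0.03;0 0 0 0 0 0 0.03'; python3 go.py 0.4822 -0.2842 0.12 -3.4
```

```text
clock: 6.1
eef_pos: [0.4832, -0.2857, 0.0112]
ee_rot: [3.137, -0.096, 0.008]
force: [-0.7, 0.3, 0.2]
gripper_width: 0.0496
t 6.1 pos [ 0.4832 -0.2857  0.0112] yaw -3.49 w 0.0496 F [-0.71  0.32  0.22]
shift [-0.0006 -0.0011 -0.1088] turn [ 0.18 -0.3  -0.09] after turn shift [-0.0011 -0.0014 -0.1088]
```

```bash
python3 -m inch '0 0 0 0 0 0 0.03;0 0 0 0 0 0 0.03;0 0 0 0 0 0 0.03;0 0 0 0 0 0 0.03'; python3 go.py 0.4822 -0.2842 0.12 -3.4
```

```text
clock: 6.5
eef_pos: [0.4833, -0.2858, 0.0114]
ee_rot: [3.137, -0.096, 0.008]
force: [-0.9, -0.4, -0.1]
gripper_width: 0.0398
t 6.5 pos [ 0.4833 -0.2858  0.0114] yaw -3.49 w 0.0398 F [-0.9  -0.36 -0.11]
shift [-0.0006 -0.0012 -0.1086] turn [ 0.19 -0.31 -0.09] after turn shift [-0.0012 -0.0015 -0.1086]
```

```bash
python3 -m inch '0 0 -0.02 0 0 0 0.03;0 0 -0.04 0 0 0 0.03;0 0 -0.04 0 0 0 0.03;0 0 -0.01 0 0 0 0.03;0 0 0 0 0 0 0.03'; python3 go.py 0.5875 0.0073 0.12 -3.4
python3 - <<'E'
from workcell import *
from h import *
s=read_camera("scene");crop(s,270,80,110,100,6,"pics/s4.png")
E
```

```text
clock: 7.0
eef_pos: [0.4802, -0.2835, 0.1209]
ee_rot: [-3.139, 0.096, 0.002]
force: [-0.3, 0.2, -2.6]
gripper_width: 0.0394
t 7.0 pos [ 0.4802 -0.2835  0.1209] yaw -3.5 w 0.0394 F [-0.28  0.24 -2.6 ]
shift [ 0.0894 -0.2968  0.0011] turn [-0.05  0.06 -0.1 ] after turn shift [ 0.0899 -0.2967  0.0009]
```

View pics/s4.png

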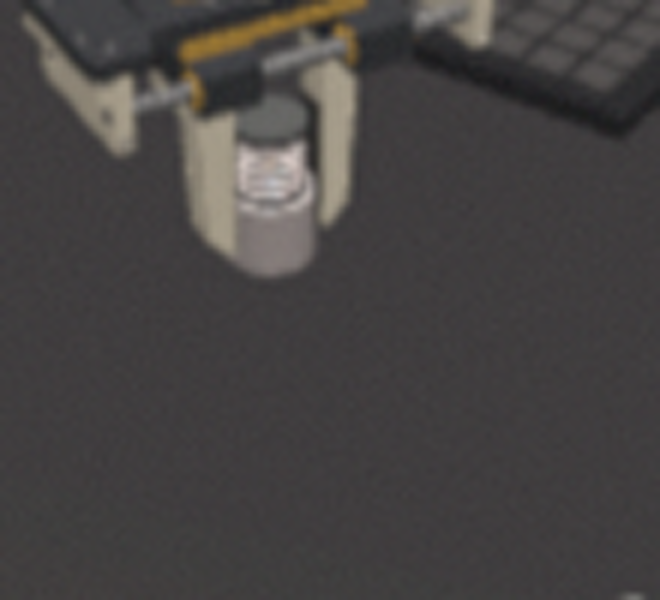

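The picture shows the cartridge held upright between the fingers, lifted off the bench. Now moving it over the plate.

```bash
python3 -m inch '0.006 -0.018 0 0 0 0 0.03;0.011 -0.036 0 0 0 0 0.03;0.011 -0.037 0 0 0 0 0.03;0.011 -0.037 0 0 0 0 0.03;0.011 -0.037 0 0 0 0 0.03;0.011 -0.037 0 0 0 0 0.03;0.011 -0.037 0 0 0 0 0.03;0.006 -0.02 0 0 0 0 0.03;0 0 0 0 0 0 0.03;0 0 0 0 0 0 0.03'; python3 go.py 0.5875 0.0073 0.12 -3.4
```

```text
clock: 8.05
eef_pos: [0.5636, -0.0176, 0.0936]
ee_rot: [-3.131, 0.1, 0.052]
force: [-0.8, -0.4, -2.5]
gripper_width: 0.0397
t 8.05 pos [ 0.5636 -0.0176  0.0936] yaw -3.66 w 0.0397 F [-0.81 -0.36 -2.54]
shift [ 0.0213 -0.0266 -0.0269] turn [-0.43  1.93 -0.27] after turn shift [ 0.0223 -0.0263 -0.0264]
```

```bash
python3 -m inch '0.005 0 -0.027 -0.4 1.9 -0.3 0.03;0 0 0 0 0 0 0.03'; python3 go.py 0.5875 0.0073 0.11 -3.4
```

```text
clock: 8.25
eef_pos: [0.5672, -0.0197, 0.1171]
ee_rot: [-3.14, 0.094, 0.009]
force: [0.4, -0.6, -0.2]
gripper_width: 0.0396
t 8.25 pos [ 0.5672 -0.0197  0.1171] yaw -3.42 w 0.0396 F [ 0.41 -0.57 -0.24]
shift [ 0.0187 -0.0282  0.007 ] turn [-0.    0.33 -0.02] after turn shift [ 0.0187 -0.0282  0.0071]
```

```bash
python3 -m inch '0.019 -0.028 0.003 0 0.4 0 0.03;0 0 0 0 0 0 0.03'; python3 go.py 0.5875 0.0073 0.10 -3.4;  python3 - <<'E'
from workcell import *
from h import *
s=read_camera("scene");crop(s,280,150,130,120,5,"pics/s5.png")
w=read_camera("wrist");crop(w,180,180,300,200,2.6,"pics/w5.png")
E
```

```text
clock: 8.45
eef_pos: [0.5865, 0.0047, 0.1115]
ee_rot: [3.14, -0.101, -0.002]
force: [-0.1, 0.3, -2.2]
gripper_width: 0.0394
t 8.45 pos [0.5865 0.0047 0.1115] yaw -3.67 w 0.0394 F [-0.14  0.34 -2.24]
shift [ 0.0008 -0.0026  0.0115] turn [ 0.02  0.09 -0.27] after turn shift [ 0.0008 -0.0026  0.0115]
```

View pics/s5.png

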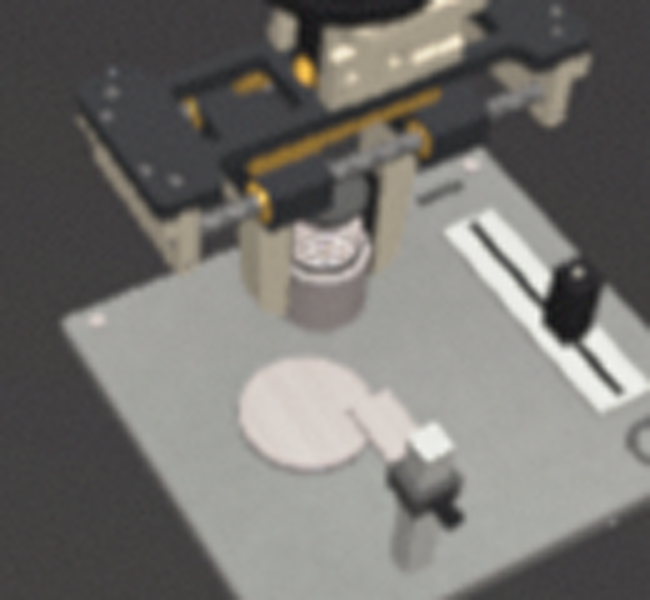

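View pics/w5.png

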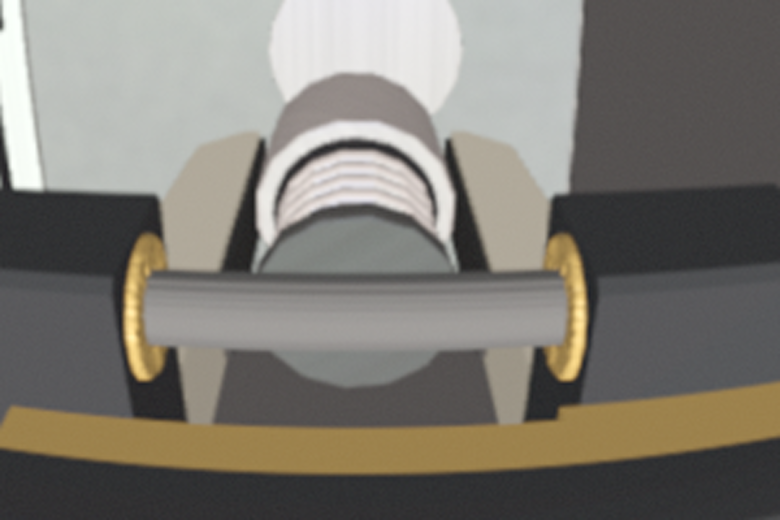

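```bash
python3 - <<'E'
from workcell import *
from h import *
s=read_camera("scene")
S=lambda x,y,z:hit(s,x/5+279.6,y/5+149.6,z)
print(S(330,247,.134),S(305,412,.021))
E
python3 -m inch '0.001 -0.0025 0.03 0 0 0 0.03;0 0 0.02 0 0 0 0.03;0 0 0 0 0 0 0.03'; python3 go.py 0.5875 0.0073 0.0324 -3.4;  python3 - <<'E'
from workcell import *
from h import *
s=read_camera("scene");crop(s,280,150,130,120,5,"pics/s6.png")
w=read_camera("wrist");crop(w,180,180,300,200,2.6,"pics/w6.png")
E
```

```text
[0.5837221  0.00843986 0.134     ] [0.58900875 0.00742694 0.021     ]
clock: 8.9
eef_pos: [0.5847, 0.002, 0.0593]
ee_rot: [3.137, -0.106, -0.007]
force: [-0.7, 0.2, -1.3]
gripper_width: 0.0395
t 8.9 pos [0.5847 0.002  0.0593] yaw -3.87 w 0.0395 F [-0.7   0.16 -1.33]
shift [ 0.0025 -0.0056  0.0269] turn [ 0.15  0.27 -0.47] after turn shift [ 0.0024 -0.0055  0.0269]
```

View pics/s6.png

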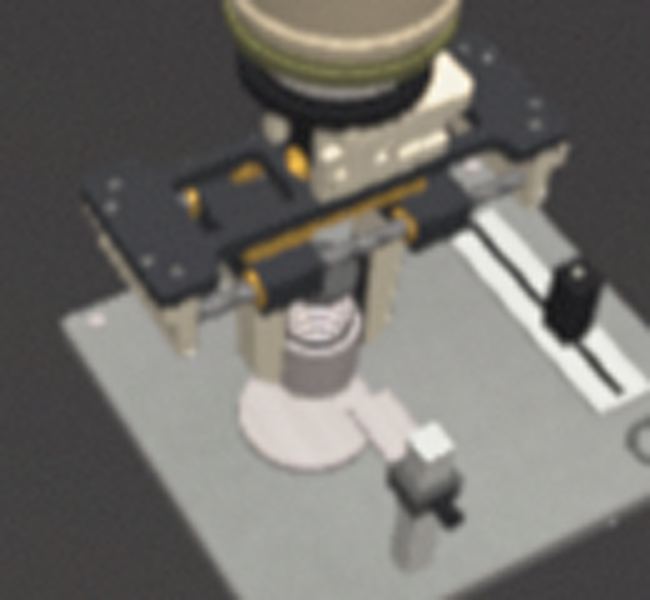

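View pics/w6.png

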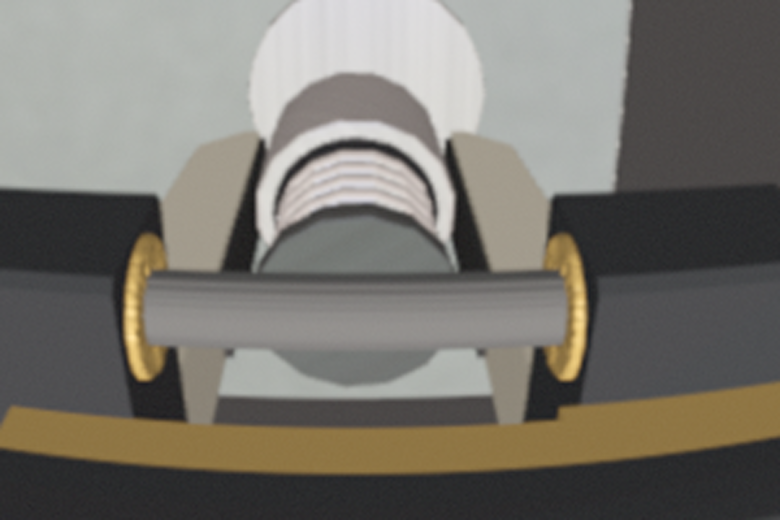

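```bash
python3 -m inch '0.003 -0.004 0.01 0.2 0.3 -0.5 0.03;0.001 -0.001 0.01 0 0 0 0.03;0 0 0 0 0 0 0.03'; python3 go.py 0.588 0.0055 0.0324 -3.4;  python3 - <<'E'
from workcell import *
from h import *
s=read_camera("scene");crop(s,280,150,130,120,5,"pics/s7.png")
w=read_camera("wrist");crop(w,180,180,300,200,2.6,"pics/w7.png")
E
```

```text
clock: 9.3
eef_pos: [0.5932, 0.0063, 0.0438]
ee_rot: [-3.139, 0.093, -0.015]
force: [-0.6, 0.9, -1.7]
gripper_width: 0.0394
t 9.3 pos [0.5932 0.0063 0.0438] yaw -3.38 w 0.0394 F [-0.57  0.93 -1.72]
shift [-0.0052  0.0011  0.0114] turn [-0.07 -0.53  0.02] after turn shift [-0.0051  0.0011  0.0114]
```

View pics/s7.png

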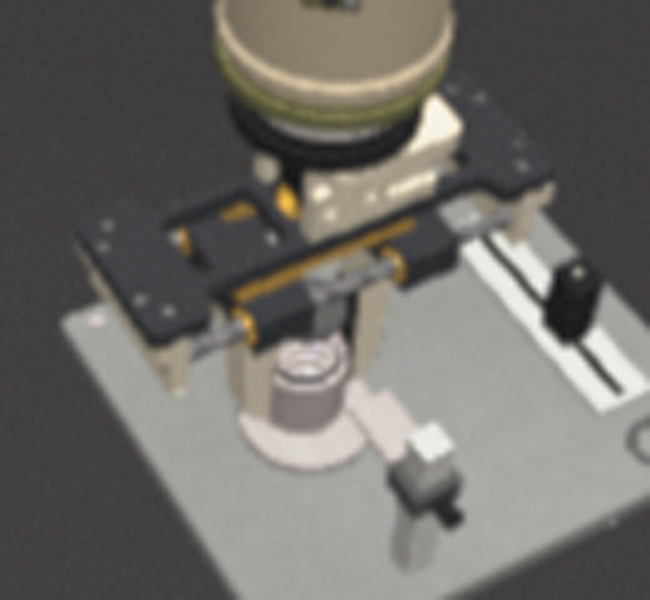

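View pics/w7.png

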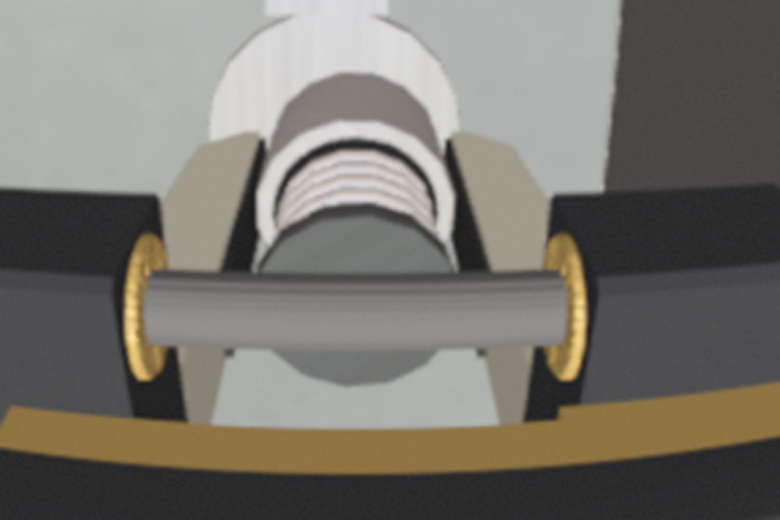

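```bash
python3 -m inch '-0.005 0.001 0.004 0 -0.5 0 0.03;0 0 0 0 0 0 0.03;0 0 0 0 0 0 0.03'; python3 go.py 0.588 0.0055 0.0324 -3.4
```

```text
clock: 9.7
eef_pos: [0.589, 0.0055, 0.0416]
ee_rot: [-3.139, 0.092, -0.004]
force: [0.4, -0.8, -1.7]
gripper_width: 0.0393
t 9.7 pos [0.589  0.0055 0.0416] yaw -3.36 w 0.0393 F [ 0.39 -0.8  -1.75]
shift [-0.001   0.0001  0.0092] turn [-0.06 -0.14  0.04] after turn shift [-0.001   0.0001  0.0092]
```

```bash
python3 -m inch '-0.001 0 0.004 0 0 0 0.03;0 0 0.003 0 0 0 0.03;0 0 0 0 0 0 0.03;0 0 0 0 0 0 0.03'; python3 go.py 0.588 0.0055 0.0324 -3.4
python3 - <<'E'
from workcell import *
from h import *
w=read_camera("wrist");crop(w,180,180,300,200,2.6,"pics/w8.png")
E
```

```text
clock: 10.1
eef_pos: [0.5881, 0.0056, 0.0342]
ee_rot: [-3.139, 0.092, -0.004]
force: [-0.1, -1.3, -1.6]
gripper_width: 0.0392
t 10.1 pos [0.5881 0.0056 0.0342] yaw -3.36 w 0.0392 F [-0.11 -1.33 -1.64]
shift [-0.0001  0.0001  0.0018] turn [-0.06 -0.16  0.04] after turn shift [-0.0001  0.0001  0.0018]
```

View pics/w8.png

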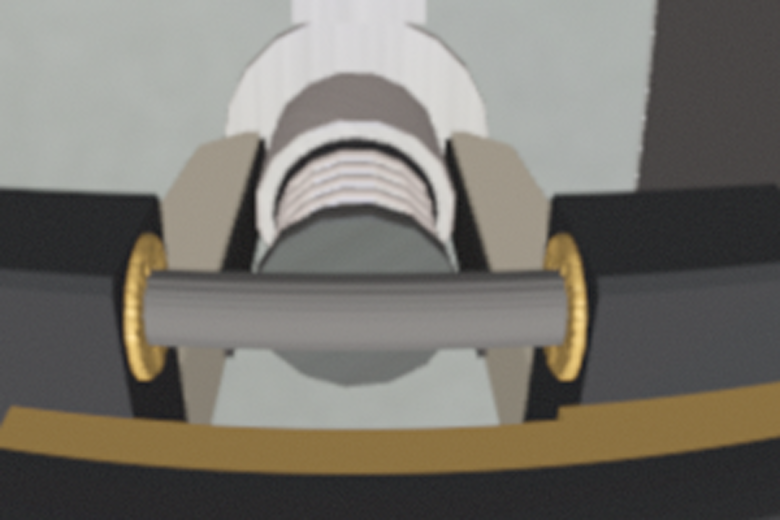

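```bash
python3 - <<'E'
from workcell import *
from h import *
w=read_camera("wrist")
print(hit(w,317,187.5,.021,True),hit(w,317,207.5,.023,True))
E
python3 -m inch '0 0 0.0015 0 0 0 0.03;0 0 0 0 0 0 0.03;0 0 0 0 0 0 0.03';python3 go.py 0.588 0.0055 0.0324 -3.4
```

```text
[0.5910235  0.03687979 0.021     ] [0.59032049 0.02511392 0.023     ]
clock: 10.5
eef_pos: [0.5883, 0.0055, 0.0329]
ee_rot: [-3.139, 0.092, -0.005]
force: [-0.2, 0.5, -1.9]
gripper_width: 0.0395
t 10.5 pos [0.5883 0.0055 0.0329] yaw -3.36 w 0.0395 F [-0.19  0.54 -1.95]
shift [-0.0003  0.0001  0.0005] turn [-0.06 -0.19  0.04] after turn shift [-0.0003  0.0001  0.0005]
```

```bash
python3 -m inch '0 0 0.001 0 0 0 0.03;0 0 0 0 0 0 0.03;0 0 0 0 0 0 0.03';python3 go.py 0.588 0.0055 0.0324 -3.4
```

```text
clock: 10.8
eef_pos: [0.5887, 0.0056, 0.0326]
ee_rot: [-3.139, 0.092, -0.006]
force: [0.3, -0.4, -2.5]
gripper_width: 0.04
t 10.8 pos [0.5887 0.0056 0.0326] yaw -3.36 w 0.04 F [ 0.29 -0.37 -2.47]
shift [-0.0007  0.0001  0.0002] turn [-0.06 -0.22  0.04] after turn shift [-0.0007  0.0001  0.0002]
```

```bash
python3 -m inch '-0.0005 0 0.002 0 0 0 0.03;0 0 0 0 0 0 0.03;0 0 0 0 0 0 0.03';python3 go.py 0.588 0.0055 0.0324 -3.4
```

```text
clock: 11.1
eef_pos: [0.5893, 0.0056, 0.0331]
ee_rot: [-3.139, 0.092, -0.01]
force: [-0.6, 0.4, -1.9]
gripper_width: 0.0395
t 11.1 pos [0.5893 0.0056 0.0331] yaw -3.35 w 0.0395 F [-0.59  0.45 -1.87]
shift [-0.0013  0.0002  0.0006] turn [-0.06 -0.35  0.05] after turn shift [-0.0013  0.0002  0.0007]
```

```bash
python3 -m inch '-0.001 0 0.002 0 -0.3 0 0.03';python3 go.py 0.588 0.0055 0.0324 -3.4;python3 -m inch '0 0 0.002 0 0 0 0.03';python3 go.py 0.588 0.0055 0.0324 -3.4
python3 - <<'E'
from workcell import *
from h import *
s=read_camera("scene");crop(s,300,170,90,90,6,"pics/s9.png")
E
```

```text
clock: 11.2
eef_pos: [0.5892, 0.0058, 0.0323]
ee_rot: [-3.139, 0.092, -0.004]
force: [-6.3, 0.9, 20.0]
gripper_width: 0.0391
t 11.2 pos [0.5892 0.0058 0.0323] yaw -3.35 w 0.0391 F [-6.26  0.93 20.01]
shift [-0.0012  0.0003 -0.0001] turn [-0.07 -0.15  0.05] after turn shift [-0.0012  0.0003 -0.0001]
clock: 11.3
eef_pos: [0.5893, 0.0058, 0.0323]
ee_rot: [-3.139, 0.091, -0.003]
force: [-16.9, 0.1, 27.2]
gripper_width: 0.0396
t 11.3 pos [0.5893 0.0058 0.0323] yaw -3.34 w 0.0396 F [-16.93   0.13  27.18]
shift [-0.0013  0.0003 -0.0001] turn [-0.06 -0.12  0.06] after turn shift [-0.0013  0.0004 -0.0001]
```

View pics/s9.png

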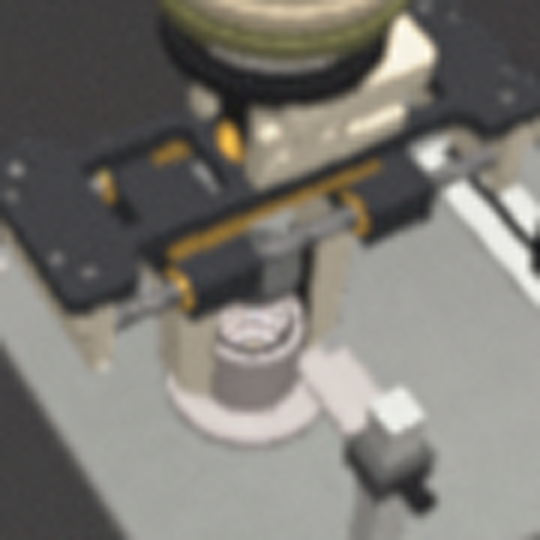

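The cartridge is resting on the plate: z holds at 0.0323 and the contact force shows. I'll relax the push and let go.

```bash
python3 -m inch '0 0 0 0 0 0 0.03;0 0 0 0 0 0 0.05;0 0 0 0 0 0 0.06;0 0 0 0 0 0 0.07;0 0 0 0 0 0 0.08;0 0 0 0 0 0 0.08;0 0 0 0 0 0 0.08';python3 go.py 0.588 0.0055 0.15 -3.4
```

```text
clock: 12.05
eef_pos: [0.5893, 0.0057, 0.0318]
ee_rot: [-3.139, 0.092, -0.003]
force: [-0.2, 0.2, 0.5]
gripper_width: 0.0792
t 12.05 pos [0.5893 0.0057 0.0318] yaw -3.34 w 0.0792 F [-0.25  0.2   0.5 ]
shift [-1.100e-03  1.000e-04 -1.182e-01] turn [-0.06 -0.1   0.06] after turn shift [-0.0013  0.0003 -0.1182]
```

```bash
python3 -m inch '0 0 -0.02 0 0 0 0.08;0 0 -0.03 0 0 0 0.08;0 0 -0.04 0 0 0 0.08;0 0 -0.03 0 0 0 0.08;0 0.04 0 0 0 0 0.08;0 0.04 0 0 0 0 0.08;0 0.01 0 0 0 0 0.08;0 0 0 0 0 0 0.08';python3 go.py 0.588 0.0055 0.15 -3.4
python3 - <<'E'
from workcell import *
from h import *
w=read_camera("wrist");cv2.imwrite("pics/w10.png",w["img"])
crop(w,230,20,200,150,4,"pics/w10c.png")
for P in((.588,.0073,.055),(.588,.0073,.089),(.590,.0512,.079)):print(proj(w,P,True))
s=read_camera("scene");crop(s,300,170,90,90,6,"pics/s10.png")
import pickle;pickle.dump((w,s),open("v10.pkl","wb"))
E
```

```text
clock: 12.85
eef_pos: [0.5831, -0.0859, 0.1559]
ee_rot: [-3.14, 0.087, -0.001]
force: [-0.1, -0.2, -0.2]
gripper_width: 0.0801
t 12.85 pos [ 0.5831 -0.0859  0.1559] yaw -3.19 w 0.0801 F [-0.13 -0.25 -0.19]
shift [-0.0002 -0.0915  0.006 ] turn [-0.03 -0.04  0.21] after turn shift [-0.0006 -0.0915  0.0059]
(np.float64(314.93017895690315), np.float64(93.89254080977773))
(np.float64(314.7598508663633), np.float64(90.33790848121447))
(np.float64(314.1938034271813), np.float64(37.32870216699848))
```

View pics/w10c.png

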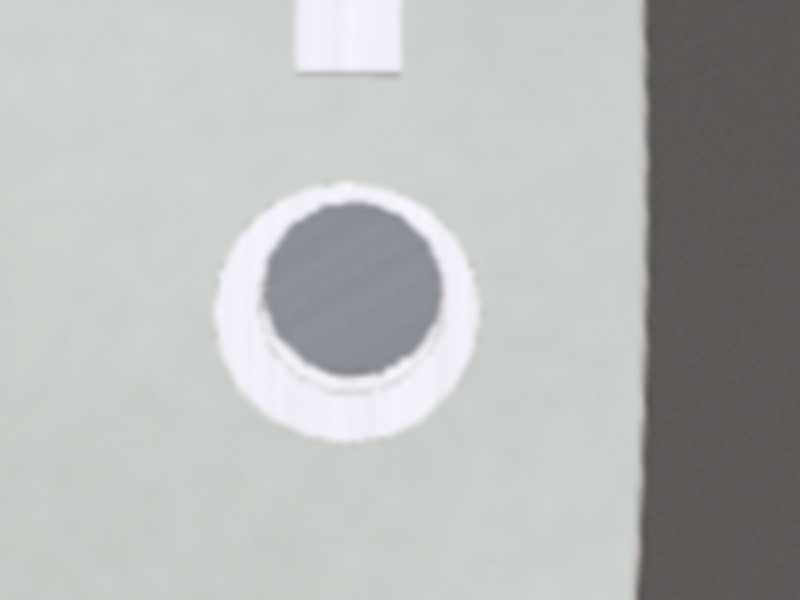

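View pics/s10.png

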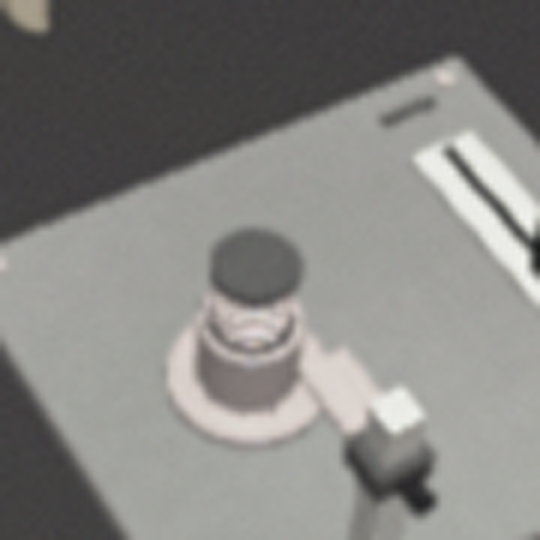

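```bash
python3 - <<'E'
import pickle
from h import *
w,s=pickle.load(open("v10.pkl","rb"))
p=lambda x,y:(x/4+230-.4,y/4+20-.4)
print("cam",w["cam_to_world"][:3,3])
print("plate",hit(w,*p(347,311.5),.021,True),"cap",hit(w,*p(352.5,289.5),.089,True))
# known relation: tip at plate+44 along y -> height
pc=hit(w,*p(347,311.5),.021,True)
for z in(.065,.07,.075,.08,.085,.09):
    h=hit(w,*p(349,73),z,True);a=hit(w,*p(296,73),z,True);b=hit(w,*p(402,73),z,True)
    print(z,h.round(4),"dist",np.linalg.norm((h-pc)[:2]).round(4),"width",np.linalg.norm(a-b).round(4))
E
python3 go.py 0.618 0.2 0.17 -3.4
```

```text
cam [ 0.58778824 -0.01388471  0.32205301]
plate [0.58918438 0.00642423 0.021     ] cap [0.59012054 0.00593648 0.089     ]
0.065 [0.5923 0.0544 0.065 ] dist 0.048 width 0.0218
0.07 [0.5922 0.053  0.07  ] dist 0.0467 width 0.0213
0.075 [0.5921 0.0517 0.075 ] dist 0.0454 width 0.0209
0.08 [0.592  0.0504 0.08  ] dist 0.044 width 0.0205
0.085 [0.5919 0.0491 0.085 ] dist 0.0427 width 0.0201
0.09 [0.5918 0.0477 0.09  ] dist 0.0414 width 0.0196
t 12.95 pos [ 0.5831 -0.0843  0.1556] yaw -3.11 w 0.08 F [-0.04 -0.48  0.12]
shift [ 0.0194 -0.2858 -0.0141] turn [-0.05 -0.01  0.29] after turn shift [ 0.018  -0.2859 -0.0144]
```

Wrist picture: the cartridge is upright at crop (352,290), within about 1 mm of the plate centre at (347,311), and the blade tip is at (349,73). Now the weight.

```bash
python3 -m inch '0.001 -0.015 -0.03 0 0 0 0.093;0.002 -0.035 -0.01 0 0 0 0.093;0.003 -0.045 0 0 0 0 0.093;0.003 -0.045 0 0 0 0 0.093;0.003 -0.045 0 0 0 0 0.093;0.003 -0.045 0 0 0 0 0.093;0.003 -0.03 0 0 0 0 0.093;0 0 0 0 0 0 0.093;0 0 0 0 0 0 0.093';python3 go.py 0.6188 0.21 0.17 -3.4
python3 - <<'E'
from workcell import *
from h import *
w=read_camera("wrist");cv2.imwrite("pics/w11.png",w["img"])
for P in((.6185,.2945,.026),(.6185,.2945,.062)):print(proj(w,P,True))
import pickle;pickle.dump(w,open("v11.pkl","wb"))
E
```

```text
clock: 13.85
eef_pos: [0.6099, 0.1976, 0.1927]
ee_rot: [-3.136, 0.07, 0.013]
force: [-0.3, -1.1, -0.6]
gripper_width: 0.0927
t 13.85 pos [0.6099 0.1976 0.1927] yaw -2.56 w 0.0927 F [-0.27 -1.14 -0.61]
shift [ 0.0085 -0.0127  0.0226] turn [-0.25  0.49  0.84] after turn shift [ 0.0081 -0.0129  0.0227]
(np.float64(320.8352745408529), np.float64(95.77614741517128))
(np.float64(321.067268313451), np.float64(92.8987754950415))
```

View pics/w11.png

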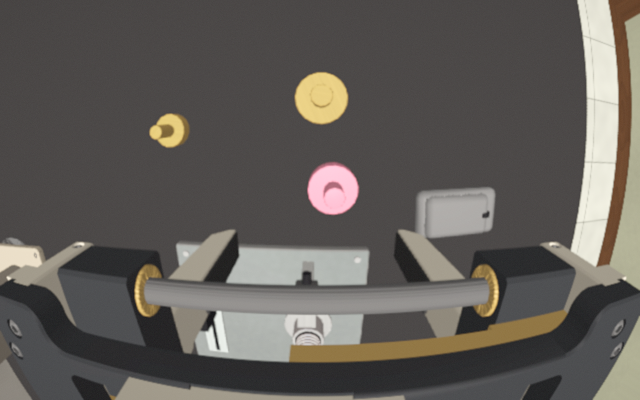

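Run:
```python
import pickle
from h import *
w=pickle.load(open("v11.pkl","rb"))
hsv=cv2.cvtColor(w["img"],cv2.COLOR_BGR2HSV);m=cv2.inRange(hsv,(15,100,60),(35,255,255))
m2=np.zeros_like(m);m2[60:135,280:360]=m[60:135,280:360]
c=max(cv2.findContours(m2,0,1)[0],key=cv2.contourArea);(x,y),r=cv2.minEnclosingCircle(c);print(x,y,r,cv2.boundingRect(c),hit(w,x,y,.026,True),hit(w,x,y,.013,True))
crop(w,285,60,75,75,8,"pics/w11c.png")
```

```text
320.8377380371094 97.75165557861328 26.683595657348633 (295, 72, 53, 52) [0.61840649 0.29236567 0.026     ] [0.61852707 0.29328143 0.013     ]
```

View pics/w11c.png

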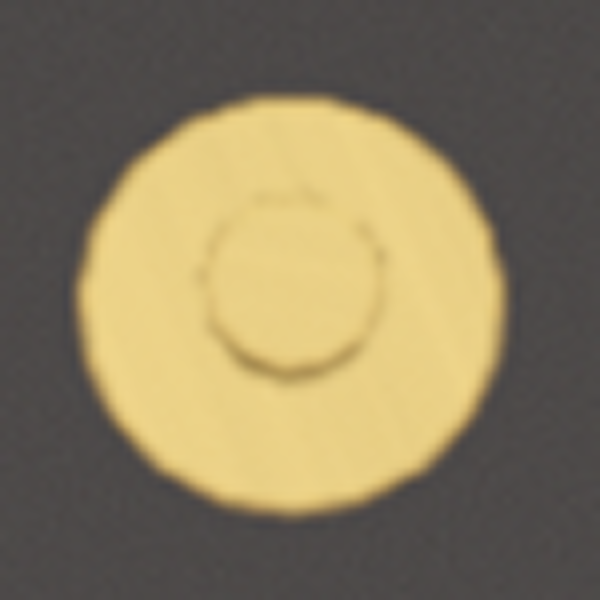

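```bash
python3 -m inch '0.004 -0.03 0.02 -0.2 0.4 0.8 0.093;0.002 -0.035 0.03 0 0 0 0.093;0 -0.025 0.03 0 0 0 0.093;0 0 0 0 0 0 0.093;0 0 0 0 0 0 0.093';python3 go.py 0.6187 0.2935 0.031 -3.4
```

```text
clock: 14.4
eef_pos: [0.6226, 0.2839, 0.1119]
ee_rot: [3.14, -0.105, 0.002]
force: [0.5, 1.0, 0.1]
gripper_width: 0.0932
t 14.4 pos [0.6226 0.2839 0.1119] yaw -3.82 w 0.0932 F [0.48 0.97 0.1 ]
shift [-0.0046 -0.0093  0.0809] turn [-0.   -0.07 -0.42] after turn shift [-0.0045 -0.0093  0.0809]
```

```bash
python3 -m inch '-0.005 -0.009 0.02 0 0 -0.4 0.08;0 0 0.02 0 0 0 0.07;0 0 0 0 0 0 0.07;0 0 0 0 0 0 0.07';python3 go.py 0.6187 0.2935 0.031 -3.4
```

```text
clock: 14.8
eef_pos: [0.6222, 0.2882, 0.0776]
ee_rot: [-3.139, 0.103, -0.012]
force: [0.2, -0.1, 0.1]
gripper_width: 0.0706
t 14.8 pos [0.6222 0.2882 0.0776] yaw -3.75 w 0.0706 F [ 0.23 -0.13  0.13]
shift [-0.0042 -0.005   0.0466] turn [-0.09 -0.45 -0.35] after turn shift [-0.0038 -0.0051  0.0466]
```

```bash
python3 -m inch '-0.004 -0.005 0.01 -0.1 -0.5 -0.3 0.07;0 0 0.01 0 0 0 0.06;0 0 0 0 0 0 0.06';python3 go.py 0.6187 0.2935 0.031 -3.4;  python3 - <<'E'
from workcell import *
from h import *
w=read_camera("wrist");crop(w,180,160,300,200,2.6,"pics/w12.png")
E
```

```text
clock: 15.1
eef_pos: [0.6211, 0.2928, 0.0607]
ee_rot: [-3.138, 0.097, -0.006]
force: [0.5, 0.3, -0.3]
gripper_width: 0.0614
t 15.1 pos [0.6211 0.2928 0.0607] yaw -3.55 w 0.0614 F [ 0.52  0.29 -0.25]
shift [-0.0025 -0.0005  0.0297] turn [-0.1  -0.21 -0.15] after turn shift [-0.0024 -0.0005  0.0297]
```

View pics/w12.png

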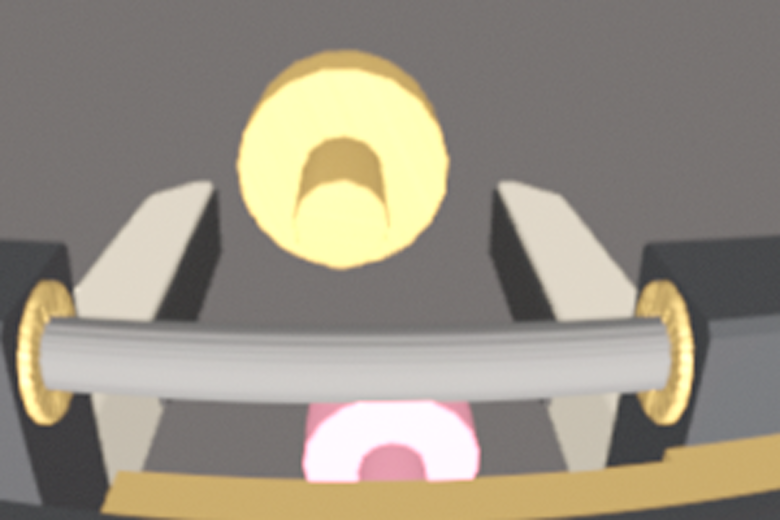

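```bash
python3 -m inch '-0.003 -0.001 0.01 -0.1 -0.3 -0.1 0.06;0 0 0.01 0 0 0 0.06;0 0 0 0 0 0 0.06';python3 go.py 0.6187 0.2935 0.032 -3.4
```

```text
clock: 15.45
eef_pos: [0.6186, 0.2947, 0.0405]
ee_rot: [-3.139, 0.094, 0.001]
force: [-0.8, -0.1, -0.0]
gripper_width: 0.0599
t 15.45 pos [0.6186 0.2947 0.0405] yaw -3.42 w 0.0599 F [-0.81 -0.15 -0.04]
shift [0.0001 0.0012 0.0085] turn [-0.04  0.02 -0.02] after turn shift [0.0001 0.0012 0.0085]
```

```bash
python3 -m inch '0 0.001 0.005 0 0 0 0.06;0 0 0.002 0 0 0 0.06;0 0 0 0 0 0 0.05;0 0 0 0 0 0 0.03;0 0 0 0 0 0 0.03';python3 go.py 0.6187 0.2935 0.032 -3.4;  python3 - <<'E'
from workcell import *
from h import *
w=read_camera("wrist");crop(w,180,160,300,200,2.6,"pics/w13.png")
E
```

```text
clock: 15.95
eef_pos: [0.6183, 0.2936, 0.0323]
ee_rot: [-3.14, 0.094, 0.002]
force: [-1.0, 0.7, 0.0]
gripper_width: 0.0404
t 15.95 pos [0.6183 0.2936 0.0323] yaw -3.41 w 0.0404 F [-1.02  0.72  0.04]
shift [0.0004 0.0001 0.0003] turn [-0.02  0.07 -0.01] after turn shift [0.0004 0.0001 0.0003]
```

View pics/w13.png

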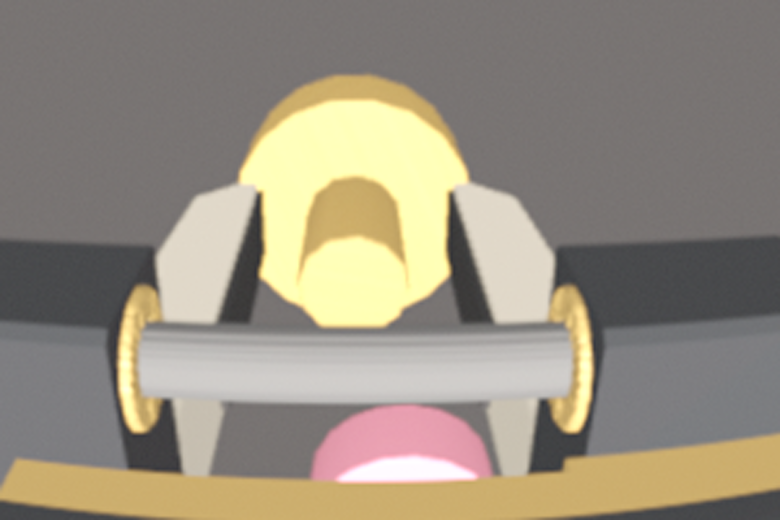

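```bash
python3 -m inch '0 0 0 0 0 0 0.01;0 0 0 0 0 0 0.01;0 0 0 0 0 0 0.01;0 0 0 0 0 0 0.01;0 0 0 0 0 0 0.01;0 0 0 0 0 0 0.01';python3 go.py 0.6187 0.2935 0.032 -3.4;  python3 - <<'E'
from workcell import *
from h import *
w=read_camera("wrist");crop(w,180,160,300,200,2.6,"pics/w14.png")
E
```

```text
clock: 16.6
eef_pos: [0.6185, 0.2937, 0.0329]
ee_rot: [-3.139, 0.094, 0.001]
force: [-0.2, -0.1, 0.1]
gripper_width: 0.0212
t 16.6 pos [0.6185 0.2937 0.0329] yaw -3.41 w 0.0212 F [-0.22 -0.07  0.07]
shift [0.0002 0.0002 0.0009] turn [-0.04  0.03 -0.01] after turn shift [0.0002 0.0002 0.0009]
```

View pics/w14.png

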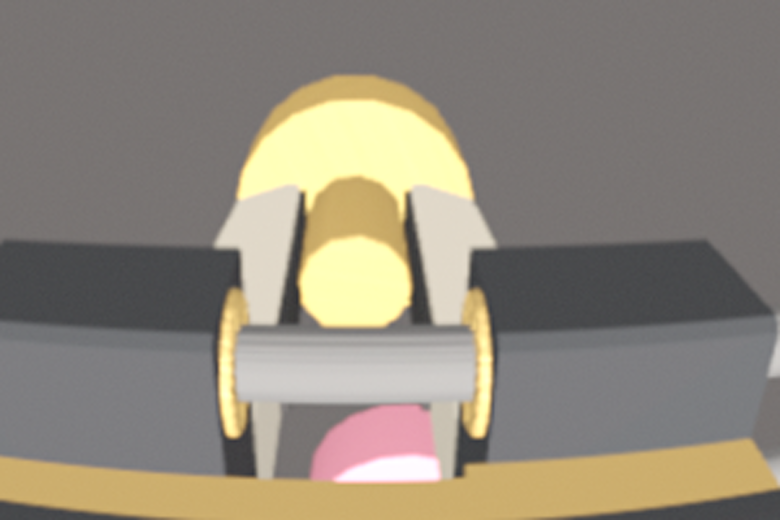

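```bash
python3 -m inch '0 0 -0.01 0 0 0 0.01;0 0 -0.03 0 0 0 0.01;0 0 -0.04 0 0 0 0.01;0 0 -0.04 0 0 0 0.01;0 0 -0.04 0 0 0 0.01;0 0 -0.01 0 0 0 0.01;0 0 0 0 0 0 0.01;0 0 0 0 0 0 0.01;0 0 0 0 0 0 0.01';python3 go.py 0.59 0.006 0.20 -3.4;  python3 - <<'E'
from workcell import *
from h import *
print(np.mean([ (read_camera("wrist"),get_state()["force"])[1] for _ in range(4)],0))
w=read_camera("wrist");crop(w,180,160,300,200,2.6,"pics/w15.png")
E
python3 go.py 0.59 0.006 0.20 -3.4
```

```text
clock: 17.55
eef_pos: [0.6132, 0.2914, 0.2]
ee_rot: [3.134, -0.094, -0.026]
force: [0.4, -0.1, -5.4]
gripper_width: 0.0214
t 17.55 pos [0.6132 0.2914 0.2   ] yaw -3.42 w 0.0214 F [ 0.37 -0.13 -5.39]
shift [-0.0061  0.2863  0.002 ] turn [ 0.37  0.92 -0.02] after turn shift [-0.0062  0.2863  0.    ]
[-0.23756357  0.06041077 -4.1921279 ]
t 17.8 pos [0.6135 0.2915 0.2009] yaw -3.42 w 0.0212 F [-0.98  0.27 -4.28]
shift [-0.0064  0.2864  0.0028] turn [ 0.35  0.88 -0.02] after turn shift [-0.0065  0.2864  0.0009]
```

View pics/w15.png

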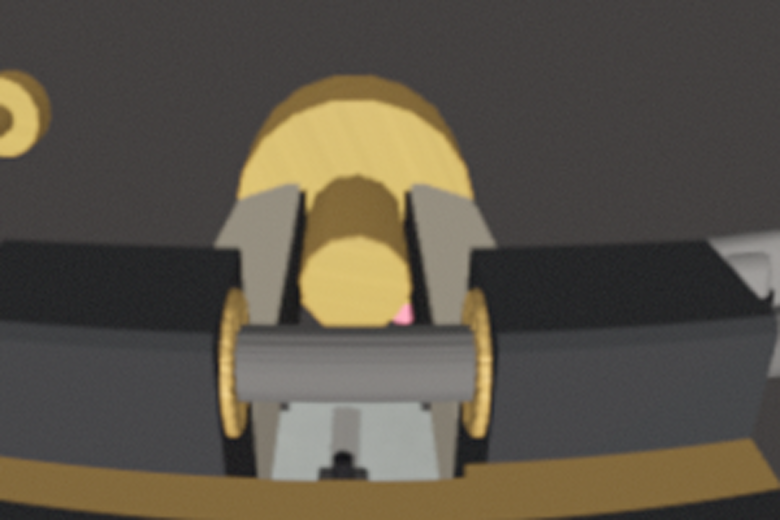

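```bash
python3 -m inch '-0.001 0.02 0 0.3 0.9 0 0.01;-0.001 0.035 0 0 0 0 0.01;-0.001 0.04 0 0 0 0 0.01;-0.001 0.04 0 0 0 0 0.01;0 0 0 0 0 0 0.01';python3 go.py 0.59 0.006 0.20 -3.4
```

```text
clock: 18.3
eef_pos: [0.5997, 0.1542, 0.1977]
ee_rot: [3.139, -0.087, -0.004]
force: [-0.4, 0.8, -4.0]
gripper_width: 0.0214
t 18.3 pos [0.5997 0.1542 0.1977] yaw -3.18 w 0.0214 F [-0.37  0.82 -3.99]
shift [-0.0015  0.1485 -0.002 ] turn [0.11 0.14 0.22] after turn shift [-0.0009  0.1485 -0.0023]
```

```bash
python3 -m inch '0 0.025 0 0.1 0.1 0.2 0.01;0 0.035 0 0 0 0 0.01;0 0.035 0 0 0 0 0.01;0 0.03 0 0 0 0 0.01;0 0.01 0 0 0 0 0.01;0 0 0 0 0 0 0.01;0 0 0 0 0 0 0.01';python3 go.py 0.59 0.006 0.15 -3.4
```

```text
clock: 19.0
eef_pos: [0.5911, 0.0168, 0.1961]
ee_rot: [-3.138, 0.094, 0.003]
force: [0.3, -0.5, -4.9]
gripper_width: 0.0214
t 19.0 pos [0.5911 0.0168 0.1961] yaw -3.45 w 0.0214 F [ 0.33 -0.47 -4.91]
shift [-0.0003  0.0109  0.0461] turn [-0.12  0.1  -0.05] after turn shift [-0.0004  0.0108  0.0461]
```

```bash
python3 -m inch '0 0.01 0.02 -0.1 0.1 0 0.01;0 0 0.02 0 0 0 0.01;0 0 0 0 0 0 0.01;0 0 0 0 0 0 0.01';python3 go.py 0.59 0.006 0.13 -3.4;  python3 - <<'E'
from workcell import *
from h import *
w=read_camera("wrist");cv2.imwrite("pics/w16.png",w["img"])
s=read_camera("scene");crop(s,290,140,110,100,6,"pics/s16.png")
import pickle;pickle.dump((w,s),open("v16.pkl","wb"))
E
```

```text
clock: 19.4
eef_pos: [0.5918, 0.0125, 0.1564]
ee_rot: [-3.138, 0.086, -0.003]
force: [-0.1, 0.8, -4.3]
gripper_width: 0.0213
t 19.4 pos [0.5918 0.0125 0.1564] yaw -3.15 w 0.0213 F [-0.07  0.82 -4.35]
shift [-0.0014  0.0066  0.0264] turn [-0.14 -0.12  0.25] after turn shift [-0.0014  0.0066  0.0264]
```

View pics/w16.png

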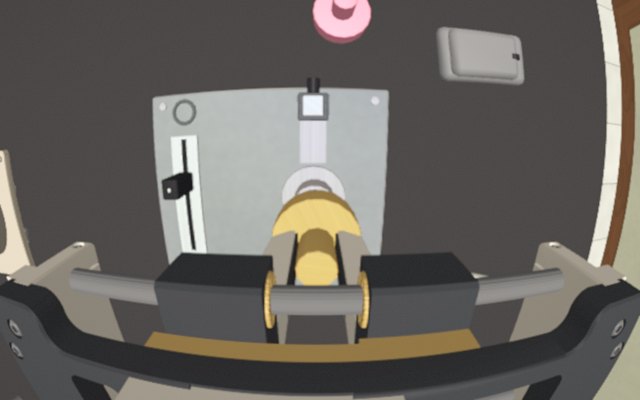

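View pics/s16.png

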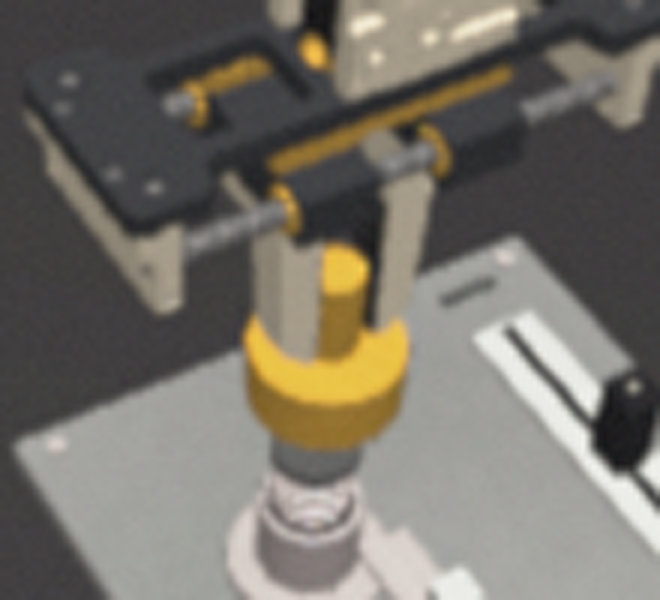

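Run:
```python
import pickle
from h import *
from workcell import get_state
w,s=pickle.load(open("v16.pkl","rb"));w0,_=pickle.load(open("v10.pkl","rb"))
t=get_state()["eef_pos"];print(t)
for dy in(0,.002):
  for dz,n in((-.0329,"bottom"),(-.0069,"top")):
    P=t+np.array([.0017,.028+dy,dz]);print(dy,n,proj(w,P,True))
crop(w,255,90,120,140,4,"pics/w16c.png")
```

```text
[0.59181154 0.01227303 0.1566486 ]
0 bottom (np.float64(315.4367548114117), np.float64(186.38746935813998))
0 top (np.float64(315.40957567847994), np.float64(196.1293947048898))
0.002 bottom (np.float64(315.26519761032205), np.float64(183.41779411097613))
0.002 top (np.float64(315.2134037515962), np.float64(192.76186505363472))
```

View pics/w16c.png

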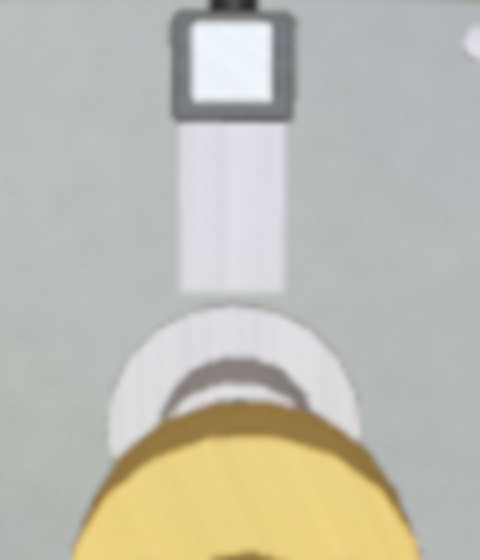

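Run:
```python
import pickle
from h import *
w,s=pickle.load(open("v16.pkl","rb"));w0,_=pickle.load(open("v10.pkl","rb"))
p=lambda x,y:(x/4+255-.4,y/4+90-.4)
q=lambda x,y:(x/4+230-.4,y/4+20-.4)
print("weight bot",hit(w,*p(243,402),.1237,True)-[0,.028,0],"top",hit(w,*p(247,435),.1497,True)-[0,.028,0])
print("cup",hit(w,*p(237,358),.055,True)-[0,.02,0],"plate",hit(w,*p(235,306),.021,True)-[0,.032,0])
print("disc x extents: ", )
for a,b in(((296,73),(180,293)),((402,73),(285,293)),((349,73),(232.5,293))):
    print("tip",tri([ray(w0,*q(*a),True),ray(w,*p(*b),True)]))
for z in(.075,.08,.085):
    print(z,hit(w,*p(232.5,293),z,True),hit(w,*p(180,293),z,True)[0]-hit(w,*p(285,293),z,True)[0])
```

```text
weight bot [0.59331248 0.00976056 0.1237    ] top [0.59397842 0.01090912 0.1497    ]
cup [0.59158949 0.01174233 0.055     ] plate [0.59127188 0.00614194 0.021     ]
disc x extents: 
tip [0.58172557 0.05059942 0.08163892]
tip [0.6021645  0.04944324 0.08167589]
tip [0.59194455 0.04998226 0.08150848]
0.075 [0.59178717 0.04906319 0.075     ] -0.021137057062075804
0.08 [0.5918744  0.04977211 0.08      ] -0.020710405278341004
0.085 [0.59196164 0.05048103 0.085     ] -0.020283753494606316
```

```bash
python3 - <<'E'
import pickle
from h import *
w,s=pickle.load(open("v16.pkl","rb"))
p=lambda x,y:(x/4+255-.4,y/4+90-.4)
print("cup foot",hit(w,*p(237,357),.021,True)-[0,.02,0],"rim",hit(w,*p(237,381),.055,True)-[0,.02,0])
E
python3 go.py 0.59 0.007 0.13 -3.4
```

```text
cup foot [0.59103002 0.0053345  0.021     ] rim [0.59129202 0.0065691  0.055     ]
t 19.5 pos [0.5918 0.0123 0.1566] yaw -3.15 w 0.0213 F [ 0.72 -0.77 -5.07]
shift [-0.0016  0.0054  0.0266] turn [-0.14 -0.14  0.25] after turn shift [-0.0015  0.0054  0.0266]
```

```bash
python3 -m inch '-0.0025 0.0045 0.015 -0.1 -0.1 0.2 0.01;0 0 0.008 0 0 0 0.01;0 0 0 0 0 0 0.01;0 0 0 0 0 0 0.01';python3 go.py 0.5893 0.0078 0.122 -3.4;  python3 - <<'E'
from workcell import *
from h import *
s=read_camera("scene");crop(s,290,140,110,100,6,"pics/s17.png")
E
```

```text
clock: 19.9
eef_pos: [0.5901, 0.0082, 0.1337]
ee_rot: [-3.14, 0.091, -0.005]
force: [0.4, 0.0, -3.4]
gripper_width: 0.0214
t 19.9 pos [0.5901 0.0082 0.1337] yaw -3.32 w 0.0214 F [ 0.44  0.04 -3.45]
shift [-0.0008  0.0005  0.0117] turn [-0.03 -0.2   0.08] after turn shift [-0.0007  0.0005  0.0117]
```

View pics/s17.png

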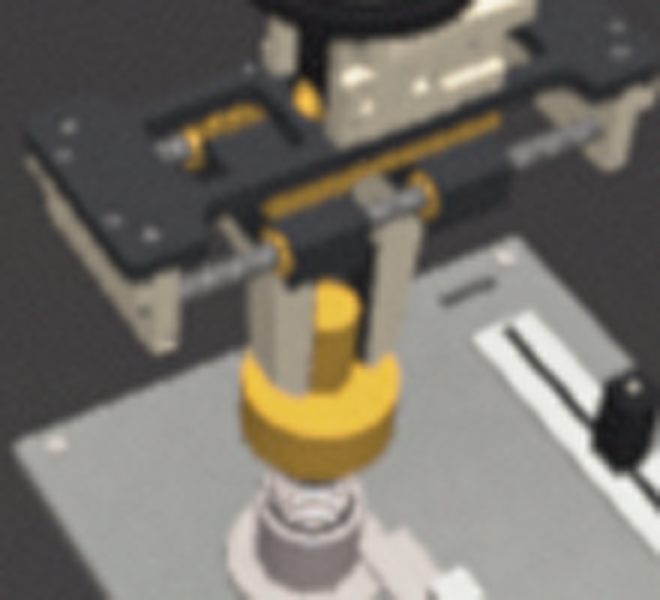

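```bash
python3 -m inch '-0.0008 0.0005 0.005 0 -0.2 0.1 0.01;0 0 0.003 0 0 0 0.01;0 0 0 0 0 0 0.01';python3 go.py 0.5893 0.0078 0.122 -3.4; python3 -m inch '0 0 0.003 0 0 0 0.01;0 0 0 0 0 0 0.01'; python3 go.py 0.5893 0.0078 0.122 -3.4
```

```text
clock: 20.25
eef_pos: [0.5897, 0.0076, 0.1258]
ee_rot: [-3.14, 0.095, -0.001]
force: [-0.2, 0.4, -4.1]
gripper_width: 0.0215
t 20.25 pos [0.5897 0.0076 0.1258] yaw -3.45 w 0.0215 F [-0.19  0.41 -4.13]
shift [-0.0004 -0.0002  0.0038] turn [-0.03 -0.04 -0.05] after turn shift [-0.0004 -0.0002  0.0038]
clock: 20.45
eef_pos: [0.5897, 0.0075, 0.1226]
ee_rot: [-3.14, 0.095, -0.001]
force: [-0.6, -0.1, -4.4]
gripper_width: 0.0215
t 20.45 pos [0.5897 0.0075 0.1226] yaw -3.45 w 0.0215 F [-0.57 -0.07 -4.43]
shift [-0.0005 -0.0003  0.0006] turn [-0.03 -0.05 -0.05] after turn shift [-0.0005 -0.0003  0.0006]
```

```bash
for i in 1; do python3 -m inch '0 0 0.003 0 0 0 0.01;0 0 0.002 0 0 0 0.01;0 0 0 0 0 0 0.01;0 0 0 0 0 0 0.01';python3 go.py 0.5893 0.0078 0.109 -3.4; done
python3 - <<'E'
from workcell import *
import numpy as np
print(np.mean([ (read_camera("wrist"),get_state()["force"])[1] for _ in range(4)],0))
E
```

```text
clock: 20.85
eef_pos: [0.5903, 0.0075, 0.118]
ee_rot: [-3.14, 0.095, -0.003]
force: [-0.5, 0.4, -3.8]
gripper_width: 0.0216
t 20.85 pos [0.5903 0.0075 0.118 ] yaw -3.45 w 0.0216 F [-0.49  0.39 -3.82]
shift [-0.001  -0.0002  0.009 ] turn [-0.03 -0.12 -0.05] after turn shift [-0.001  -0.0003  0.009 ]
[-0.88634986 -0.09413279 -2.59842577]
```

```bash
python3 -m inch '-0.001 0 0.003 0 -0.1 0 0.01;0 0 0.002 0 0 0 0.01;0 0 0 0 0 0 0.01;0 0 0 0 0 0 0.01';python3 go.py 0.5893 0.0078 0.109 -3.4;  python3 - <<'E'
from workcell import *
import numpy as np
print(np.mean([ (read_camera("wrist"),get_state()["force"])[1] for _ in range(4)],0))
E
python3 go.py
```

```text
clock: 21.45
eef_pos: [0.5901, 0.0075, 0.1135]
ee_rot: [-3.14, 0.095, -0.004]
force: [0.2, 0.0, -1.1]
gripper_width: 0.0215
t 21.45 pos [0.5901 0.0075 0.1135] yaw -3.45 w 0.0215 F [ 0.2   0.02 -1.1 ]
shift [-0.0008 -0.0003  0.0045] turn [-0.02 -0.14 -0.05] after turn shift [-0.0008 -0.0003  0.0045]
[-0.8484559  -0.16514002 -1.71816817]
t 21.65 pos [0.5901 0.0075 0.1135] yaw -3.45 w 0.0215 F [-1.25 -0.08 -1.85]
```

```bash
python3 -m inch '-0.001 0 0.003 0 -0.2 0 0.01;0 0 0.0015 0 0 0 0.01;0 0 0 0 0 0 0.01;0 0 0 0 0 0 0.01';python3 go.py 0.5893 0.0078 0.109 -3.4;  python3 - <<'E'
from workcell import *
import numpy as np
print(np.mean([ (read_camera("wrist"),get_state()["force"])[1] for _ in range(6)],0))
E
python3 go.py
```

```text
clock: 22.05
eef_pos: [0.5899, 0.0075, 0.1094]
ee_rot: [-3.14, 0.095, -0.001]
force: [0.6, -0.6, -0.7]
gripper_width: 0.0213
t 22.05 pos [0.5899 0.0075 0.1094] yaw -3.45 w 0.0213 F [ 0.58 -0.6  -0.69]
shift [-0.0006 -0.0003  0.0004] turn [-0.03 -0.04 -0.05] after turn shift [-0.0006 -0.0003  0.0004]
[-0.27995109 -0.06472807 -0.7029726 ]
t 22.35 pos [0.5899 0.0075 0.1095] yaw -3.45 w 0.0213 F [-0.24  0.09 -0.65]
```

```bash
python3 -m inch '-0.0005 0 0.002 0 0 0 0.01;0 0 0 0 0 0 0.01;0 0 0 0 0 0 0.01';python3 go.py 0.5893 0.0078 0.107 -3.4;  python3 - <<'E'
from workcell import *
import numpy as np
print(np.mean([ (read_camera("wrist"),get_state()["force"])[1] for _ in range(6)],0))
E
python3 go.py
```

```text
clock: 22.65
eef_pos: [0.5899, 0.0075, 0.1078]
ee_rot: [-3.14, 0.095, -0.003]
force: [0.2, 0.4, 0.8]
gripper_width: 0.0213
t 22.65 pos [0.5899 0.0075 0.1078] yaw -3.45 w 0.0213 F [0.15 0.35 0.8 ]
shift [-0.0006 -0.0003  0.0008] turn [-0.02 -0.12 -0.05] after turn shift [-0.0006 -0.0003  0.0008]
[-0.24112928 -0.04001341  0.0830834 ]
t 22.95 pos [0.5898 0.0075 0.1077] yaw -3.45 w 0.0215 F [-0.29  0.23 -0.41]
```

The load is balanced, with Fz about 0. Letting go.

```bash
python3 -m inch '0 0 0 0 0 0 0.025;0 0 0 0 0 0 0.03;0 0 0 0 0 0 0.035;0 0 0 0 0 0 0.04;0 0 0 0 0 0 0.045;0 0 0 0 0 0 0.05';python3 go.py 0.5893 0.0078 0.107 -3.4;  python3 - <<'E'
from workcell import *
from h import *
s=read_camera("scene");crop(s,290,140,110,100,6,"pics/s18.png")
w=read_camera("wrist");crop(w,230,80,180,150,4,"pics/w18.png")
import pickle;pickle.dump((w,s),open("v18.pkl","wb"))
E
```

```text
clock: 23.55
eef_pos: [0.5898, 0.0076, 0.1077]
ee_rot: [-3.14, 0.094, -0.003]
force: [0.0, 0.0, -1.2]
gripper_width: 0.0478
t 23.55 pos [0.5898 0.0076 0.1077] yaw -3.45 w 0.0478 F [ 0.03  0.01 -1.16]
shift [-0.0005 -0.0002  0.0007] turn [-0.03 -0.11 -0.05] after turn shift [-0.0005 -0.0002  0.0007]
```

View pics/s18.png

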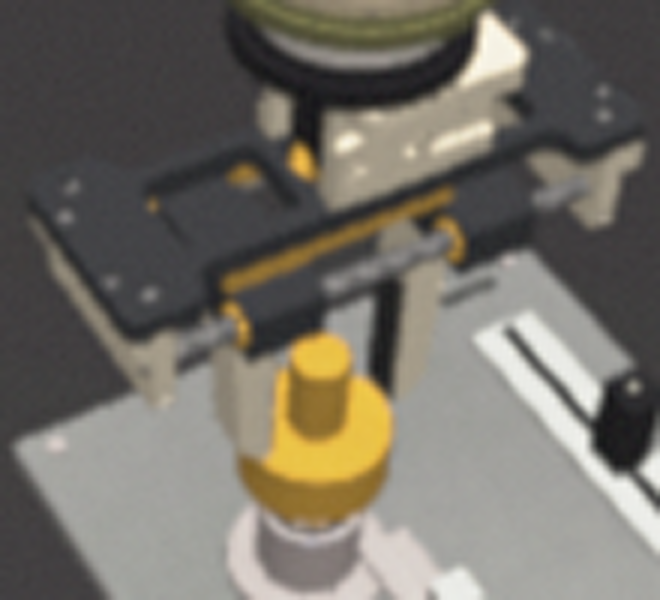

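View pics/w18.png

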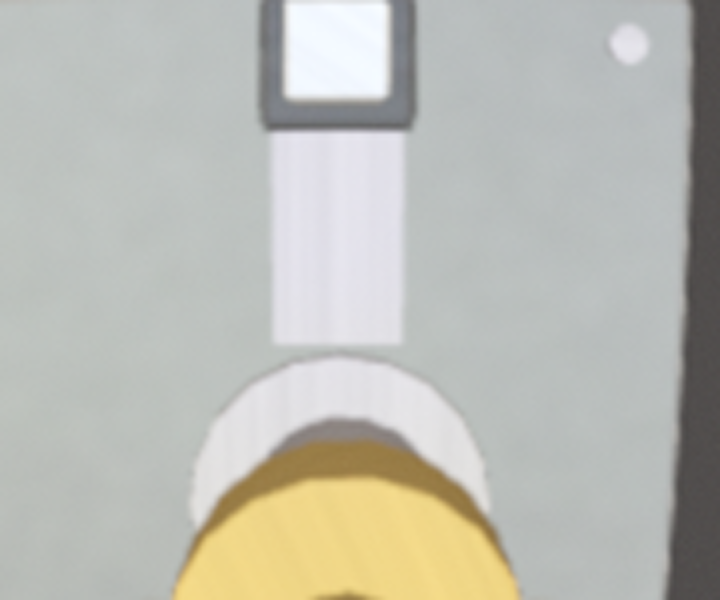

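```bash
python3 -m inch '0 0 0 0 0 0 0.07;0 0 -0.01 0 0 0 0.07;0 0 -0.015 0 0 0 0.07;0 0 -0.015 0 0 0 0.07';python3 go.py 0.5893 0.0078 0.2 -3.4; python3 -m inch '0 0 -0.02 0 0 0 0.07;0 0 -0.03 0 0 0 0.07;0 0 0 0 0 0 0.07'; python3 go.py 0.588 -0.08 0.2 -3.4
python3 - <<'E'
import pickle
from h import *
w,s=pickle.load(open("v16.pkl","rb"));w0,_=pickle.load(open("v10.pkl","rb"));w1,_=pickle.load(open("v18.pkl","rb"))
p=lambda x,y:(x/4+255-.4,y/4+90-.4)
q=lambda x,y:(x/4+230-.4,y/4+20-.4)
r=lambda x,y:(x/4+230-.4,y/4+80-.4)
print(tri([ray(w0,*q(349,73),True),ray(w1,*r(338,345),True)]),tri([ray(w0,*q(349,73),True),ray(w,*p(232.5,293),True),ray(w1,*r(338,345),True)]))
for z in (.075,.08,.085): print(z,[(a:=hit(w1,*r(272,345),z,True))[0]-hit(w1,*r(403,345),z,True)[0]])
print("disc bot y",hit(w1,*r(350,438),.0748,True)-[0,.028,0],"foot",hit(w1,*r(345,418),.021,True)-[0,.02,0],"plate",hit(w1,*r(341,355),.021,True)-[0,.032,0])
E
```

```text
clock: 24.05
eef_pos: [0.5881, 0.0077, 0.1481]
ee_rot: [-3.14, 0.095, 0.004]
force: [-0.2, 0.1, 1.4]
gripper_width: 0.0695
t 24.05 pos [0.5881 0.0077 0.1481] yaw -3.45 w 0.0695 F [-0.2   0.08  1.36]
shift [ 0.0011 -0.0002 -0.0519] turn [-0.03  0.15 -0.05] after turn shift [ 0.0012 -0.0002 -0.0519]
clock: 24.35
eef_pos: [0.5904, 0.0075, 0.2075]
ee_rot: [-3.14, 0.095, -0.008]
force: [0.7, -0.4, 0.7]
gripper_width: 0.0699
t 24.35 pos [0.5904 0.0075 0.2075] yaw -3.45 w 0.0699 F [ 0.67 -0.41  0.72]
shift [0.0028 0.0875 0.0075] turn [-0.02 -0.3  -0.05] after turn shift [0.0028 0.0875 0.0075]
[0.59188903 0.04995767 0.08161512] [0.5918933  0.04997166 0.08156371]
0.075 [np.float64(-0.02121475199920375)]
0.08 [np.float64(-0.02068134708530822)]
0.085 [np.float64(-0.02014794217141269)]
disc bot y [0.59269844 0.00531617 0.0748    ] foot [0.59139985 0.00516697 0.021     ] plate [0.5913917  0.00651405 0.021     ]
```

```bash
python3 -m inch '0.001 0.03 0 0 -0.3 0 0.07;0.001 0.04 0 0 0 0 0.07;0.001 0.02 0 0 0 0 0.07;0 0 0 0 0 0 0.07;0 0 0 0 0 0 0.07'; python3 go.py 0.588 -0.08 0.2 -3.4
python3 - <<'E'
from workcell import *
from h import *
import pickle
w=read_camera("wrist");cv2.imwrite("pics/w19.png",w["img"]);crop(w,230,20,200,150,4,"pics/w19c.png")
s=read_camera("scene");crop(s,290,140,110,100,6,"pics/s19.png")
pickle.dump((w,s),open("v19.pkl","wb"))
E
```

```text
clock: 24.85
eef_pos: [0.5904, -0.0846, 0.2149]
ee_rot: [3.14, -0.091, 0.015]
force: [-0.4, 0.3, -0.5]
gripper_width: 0.0702
t 24.85 pos [ 0.5904 -0.0846  0.2149] yaw -3.33 w 0.0702 F [-0.44  0.3  -0.46]
shift [-0.0028 -0.0044  0.0149] turn [ 0.01 -0.56  0.07] after turn shift [-0.0027 -0.0044  0.0149]
```

View pics/w19c.png

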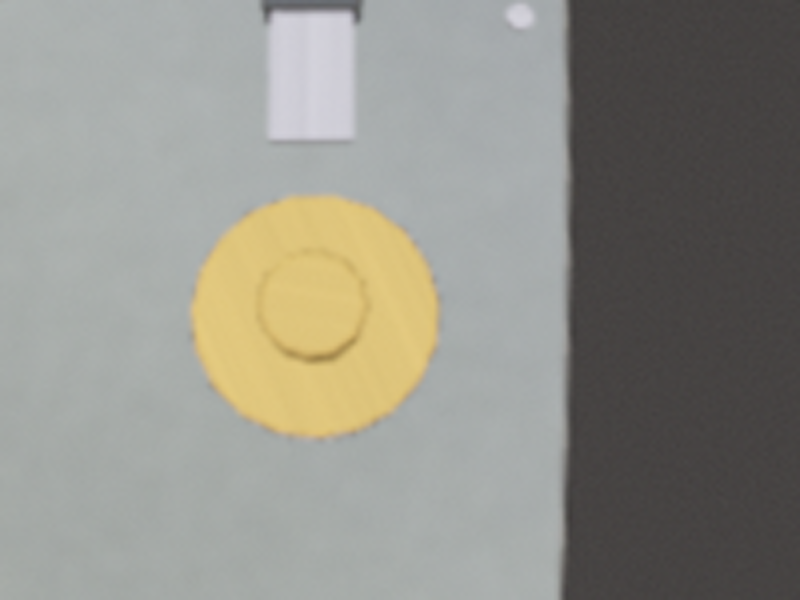

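View pics/s19.png

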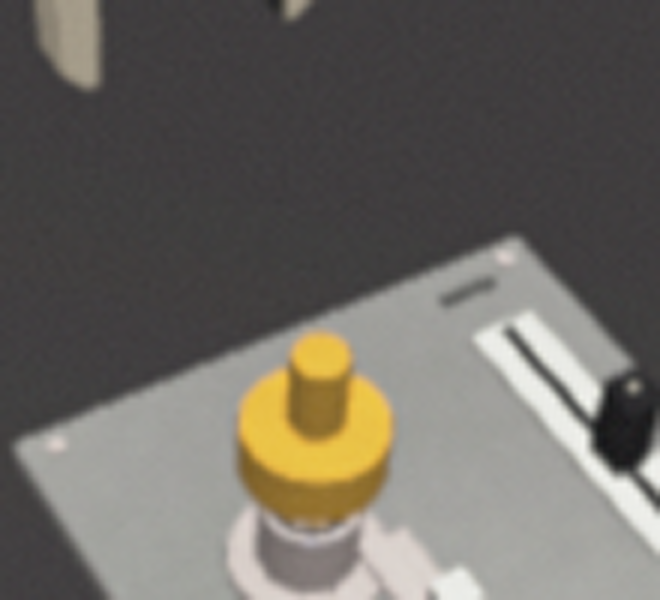

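Run:
```python
import pickle
from h import *
w,s=pickle.load(open("v19.pkl","rb"));w1,_=pickle.load(open("v18.pkl","rb"));w0,_=pickle.load(open("v10.pkl","rb"))
q=lambda x,y:(x/4+230-.4,y/4+20-.4)
r=lambda x,y:(x/4+230-.4,y/4+80-.4)
S=lambda x,y:(x/6+290-.4,y/6+140-.4)
print("knob top",tri([ray(w,*q(312,303),True),ray(s,*S(320,357))]),"disc top",tri([ray(w,*q(316,316),True),ray(s,*S(316,428))]))
print("tip w19-w18",tri([ray(w,*q(312,141),True),ray(w1,*r(338,345),True)]))
print("tip w19-w10",tri([ray(w,*q(312,141),True),ray(w0,*q(349,73),True)]))
for z in(.095,.1,.105,.11):print(z,"disc dia",np.linalg.norm(hit(w,*q(192,316),z,True)-hit(w,*q(439,316),z,True)),"knob dia at z+.036",np.linalg.norm(hit(w,*q(257,303),z+.036,True)-hit(w,*q(369,303),z+.036,True)))
for z in(.075,.08,.085,.09):print(z,"blade w",np.linalg.norm(hit(w,*q(268.5,141),z,True)-hit(w,*q(354.5,141),z,True)))
```

```text
knob top [0.58993499 0.00637796 0.13544356] disc top [0.58977943 0.00647191 0.09694041]
tip w19-w18 [0.59193715 0.04996242 0.08161991]
tip w19-w10 [0.59203897 0.0501312  0.08086982]
0.095 disc dia 0.056324757000670224 knob dia at z+.036 0.02226014713740119
0.1 disc dia 0.05534014709868897 knob dia at z+.036 0.02181499004462522
0.105 disc dia 0.054355537196707715 knob dia at z+.036 0.02136983295184936
0.11 disc dia 0.05337092729472657 knob dia at z+.036 0.02092467585907328
0.075 blade w 0.020929094060111487
0.08 blade w 0.020587144173434817
0.085 blade w 0.020245194286758146
0.09 blade w 0.019903244400081586
```

All the checks agree:
- **Cap top:** 0.071–0.075, from the TCP height at release, the disc diameter and triangulation.
- **Blade top:** 0.080–0.082.

The cap is about 6 mm below the mark, so the tab goes to the bar end. The picture shows the weight centred at (0.590, 0.0064). I'll turn the gripper so the jaws lie along the track, which keeps the body clear of the weight.

```bash
python3 -m inch '0 0 0 0 0.5 -7 0.06;0 0 0 0 0 -8 0.06;0 0 0 0 0 -8 0.06;0 0 0 0 0 -8 0.06;0 0 0 0 0 -8 0.06;0 0 0 0 0 -8 0.06;0 0 0 0 0 -8 0.06;0 0 0 0 0 -8 0.06;0 0 0 0 0 -8 0.06;0 0 0 0 0 -8 0.06'; python3 go.py 0.4525 0.0305 0.2 86.6
```

```text
clock: 25.95
eef_pos: [0.5904, -0.0697, 0.2142]
ee_rot: [2.406, 2.007, 0.023]
force: [-0.2, -0.2, 0.4]
gripper_width: 0.0602
t 25.95 pos [ 0.5904 -0.0697  0.2142] yaw 79.65 w 0.0602 F [-0.25 -0.17  0.4 ]
shift [ 0.0737 -0.1538  0.0123] turn [ 0.92 -0.29 -6.95] after turn shift [ 0.0919 -0.1436  0.0142]
```

```bash
python3 -m inch '0 -0.03 0 0.9 -0.3 -7 0.06;0.01 -0.04 0 0 0 0 0.06;0.03 -0.04 0 0 0 0 0.06;0.03 -0.03 0 0 0 0 0.06;0.02 0 0 0 0 0 0.06;0 0 0 0 0 0 0.06;0 0 0 0 0 0 0.06'; python3 go.py 0.4525 0.0305 0.1 86.6;python3 - <<'E'
from workcell import *
from h import *
s=read_camera("scene");crop(s,290,60,150,160,4,"pics/s20.png")
w=read_camera("wrist");cv2.imwrite("pics/w20.png",w["img"])
E
```

```text
clock: 26.65
eef_pos: [0.4493, 0.0402, 0.2122]
ee_rot: [-2.261, -2.178, 0.0]
force: [-0.6, -0.4, -0.0]
gripper_width: 0.0598
t 26.65 pos [0.4493 0.0402 0.2122] yaw 87.86 w 0.0598 F [-0.59 -0.41 -0.04]
shift [-0.0097  0.0037  0.1122] turn [-0.1  -0.09  1.26] after turn shift [-0.0095  0.0038  0.1122]
```

View pics/s20.png

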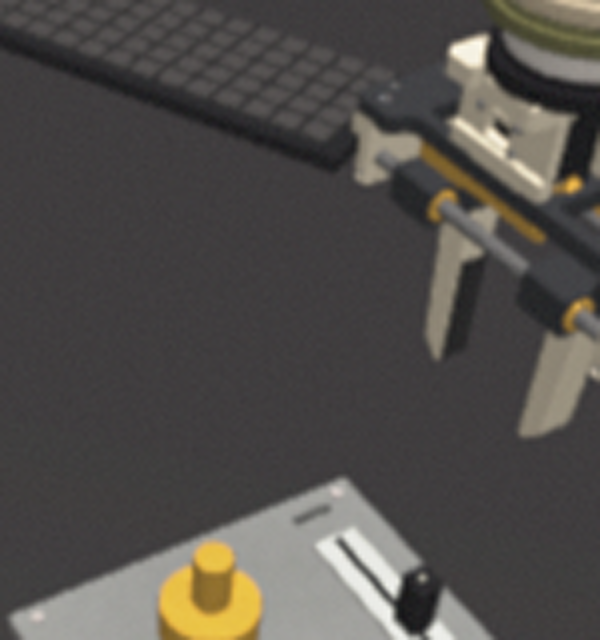

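View pics/w20.png

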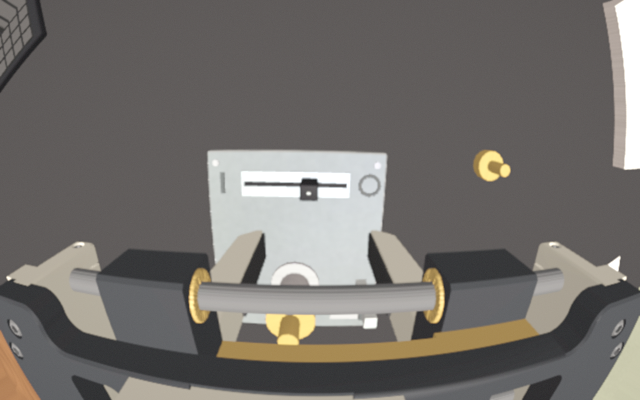

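```bash
python3 - <<'E'
from workcell import *
from h import *
w=read_camera("wrist");crop(w,230,150,160,60,5,"pics/w20c.png")
E
python3 -m inch '-0.009 0.004 0.03 0 0 1.2 0.07;0 0 0.04 0 0 0 0.07;0 0 0.03 0 0 0 0.07;0 0 0 0 0 0 0.07;0 0 0 0 0 0 0.07'; python3 go.py 0.4525 0.0305 0.08 86.6;python3 - <<'E'
from workcell import *
from h import *
s=read_camera("scene");crop(s,310,110,130,120,5,"pics/s21.png")
w=read_camera("wrist");cv2.imwrite("pics/w21.png",w["img"])
E
```

```text
clock: 27.3
eef_pos: [0.4568, 0.0258, 0.1113]
ee_rot: [2.294, 2.146, 0.002]
force: [0.2, 1.0, 0.8]
gripper_width: 0.0697
t 27.3 pos [0.4568 0.0258 0.1113] yaw 86.18 w 0.0697 F [0.19 0.98 0.85]
shift [ 0.0044 -0.0046  0.0313] turn [ 0.05 -0.04 -0.42] after turn shift [ 0.0044 -0.0045  0.0313]
```

View pics/w20c.png

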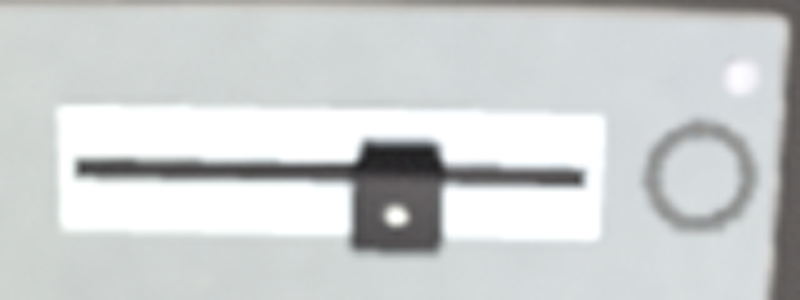

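View pics/w21.png

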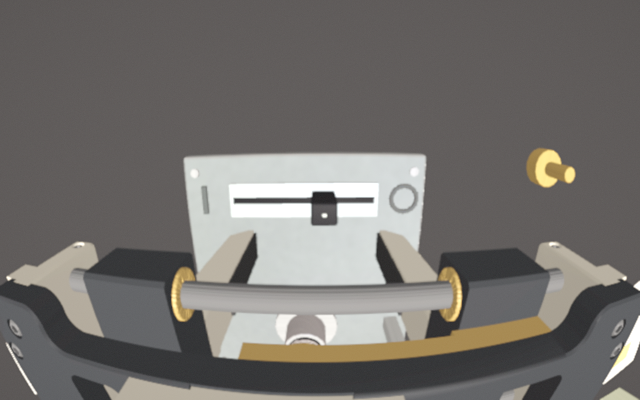

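View pics/s21.png

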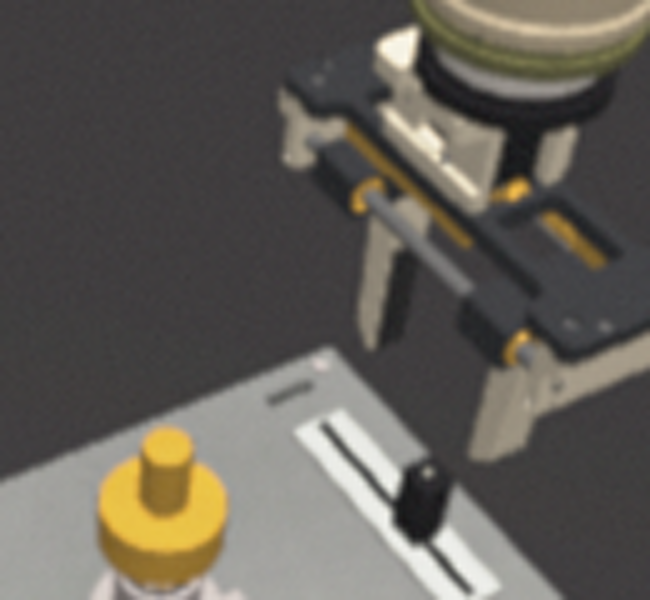

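```bash
python3 - <<'E'
from workcell import *
from h import *
w=read_camera("wrist")
print(hit(w,324,214.5,.061,True))
E
python3 -m inch '0.0045 -0.0045 0.015 0 0 -0.4 0.07;0 0 0.01 0 0 0 0.07;0 0 0 0 0 0 0.07'; python3 go.py 0.4525 0.0305 0.05 86.6
```

```text
[0.45603302 0.03196537 0.061     ]
clock: 27.75
eef_pos: [0.4557, 0.0313, 0.0888]
ee_rot: [2.281, 2.151, 0.011]
force: [0.1, 0.2, 0.8]
gripper_width: 0.0702
t 27.75 pos [0.4557 0.0313 0.0888] yaw 86.66 w 0.0702 F [0.15 0.25 0.8 ]
shift [-0.0011 -0.0035  0.0388] turn [ 0.55 -0.05  0.06] after turn shift [-0.001  -0.0032  0.0388]
```

```bash
python3 -m inch '0 -0.002 0.015 0.5 0 0 0.07;0 0 0.015 0 0 0 0.07;0 0 0.01 0 0 0 0.07;0 0 0 0 0 0 0.07'; python3 go.py 0.454 0.0305 0.033 86.6;python3 - <<'E'
from workcell import *
from h import *
s=read_camera("scene");crop(s,310,110,130,120,5,"pics/s22.png")
w=read_camera("wrist");crop(w,180,160,300,200,2.6,"pics/w22.png")
E
```

```text
clock: 28.15
eef_pos: [0.4534, 0.0318, 0.0455]
ee_rot: [-2.284, -2.156, -0.001]
force: [-0.7, 0.6, -0.9]
gripper_width: 0.0699
t 28.15 pos [0.4534 0.0318 0.0455] yaw 86.7 w 0.0699 F [-0.73  0.59 -0.93]
shift [-0.0013  0.0007  0.0125] turn [-0.01 -0.05  0.1 ] after turn shift [-0.0013  0.0007  0.0125]
```

View pics/s22.png

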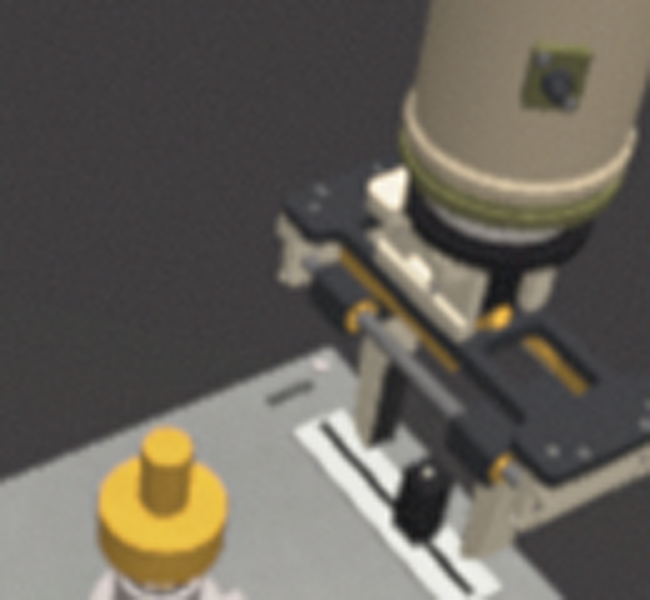

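View pics/w22.png

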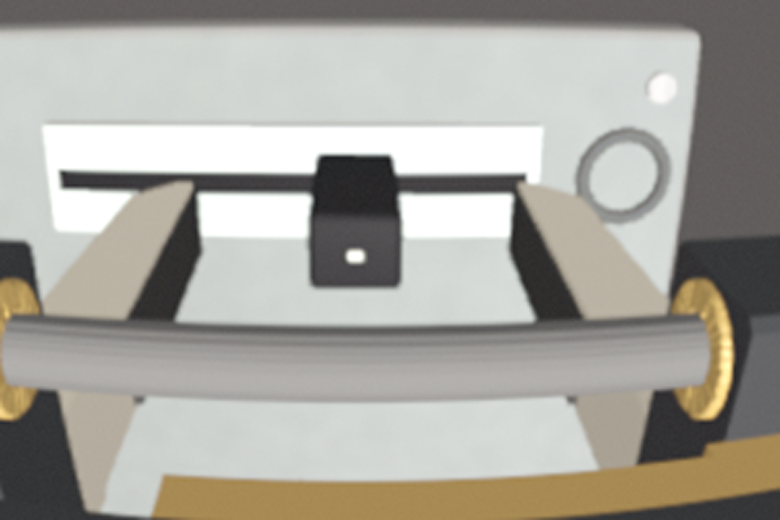

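```bash
python3 -m inch '0 0.0005 0.006 0 0 0 0.06;0 0 0.005 0 0 0 0.04;0 0 0 0 0 0 0.01;0 0 0 0 0 0 0.01;0 0 0 0 0 0 0.01;0 0 0 0 0 0 0.01;0 0 0 0 0 0 0.01;0 0 0 0 0 0 0.01'; python3 go.py 0.4505 -0.035 0.034 86.6
```

```text
clock: 29.05
eef_pos: [0.4569, 0.0316, 0.0374]
ee_rot: [2.282, 2.154, 0.007]
force: [0.8, -0.7, -1.4]
gripper_width: 0.0196
t 29.05 pos [0.4569 0.0316 0.0374] yaw 86.69 w 0.0196 F [ 0.8  -0.7  -1.35]
shift [-0.0668 -0.0026  0.0033] turn [ 0.32 -0.05  0.09] after turn shift [-0.0668 -0.0024  0.0034]
```

```bash
python3 -m inch '-0.01 0 0 0 0 0 0.01;-0.012 0 0 0 0 0 0.01;-0.012 0 0 0 0 0 0.01;-0.012 0 0 0 0 0 0.01'; python3 go.py 0.4505 -0.035 0.034 86.6
```

```text
clock: 29.45
eef_pos: [0.454, -0.0163, 0.0374]
ee_rot: [2.28, 2.157, 0.009]
force: [0.6, 2.7, -0.0]
gripper_width: 0.0196
t 29.45 pos [ 0.454  -0.0163  0.0374] yaw 86.82 w 0.0196 F [ 0.61  2.7  -0.01]
shift [-0.0189 -0.0025  0.0033] turn [ 0.33 -0.13  0.22] after turn shift [-0.0189 -0.0024  0.0034]
```

```bash
python3 -m inch '-0.01 0 0 0 0 0 0.01;-0.007 0 0 0 0 0 0.01;-0.003 0 0 0 0 0 0.01'; python3 go.py 0.4505 -0.035 0.034 86.6; python3 -m inch '-0.002 0 0 0 0 0 0.01'; python3 -m inch '-0.002 0 0 0 0 0 0.01'; python3 go.py 0.4505 -0.035 0.034 86.6
```

```text
clock: 29.75
eef_pos: [0.4528, -0.0363, 0.0374]
ee_rot: [-2.285, -2.152, -0.017]
force: [3.0, 34.2, 3.7]
gripper_width: 0.0201
t 29.75 pos [ 0.4528 -0.0363  0.0374] yaw 86.59 w 0.0201 F [ 3.04 34.16  3.65]
shift [ 0.0011 -0.0023  0.0034] turn [ 0.33 -0.56 -0.02] after turn shift [ 0.0012 -0.0023  0.0034]
clock: 29.85
eef_pos: [0.4528, -0.036, 0.0374]
ee_rot: [-2.283, -2.149, -0.024]
force: [1.9, 15.1, 0.8]
gripper_width: 0.0202
clock: 29.95
eef_pos: [0.4528, -0.0361, 0.0374]
ee_rot: [-2.281, -2.146, -0.029]
force: [2.0, 15.7, -0.8]
gripper_width: 0.0196
t 29.95 pos [ 0.4528 -0.0361  0.0374] yaw 86.52 w 0.0196 F [ 1.98 15.69 -0.8 ]
shift [ 0.0009 -0.0024  0.0034] turn [ 0.34 -1.14 -0.08] after turn shift [ 0.0009 -0.0024  0.0034]
```

The tab has stopped against the end, with a 15–34 N reaction along y. I'll relax, release it and rise.

```bash
python3 -m inch '0 0 0 0 0 0 0.01;0 0 0 0 0 0 0.03;0 0 0 0 0 0 0.04;0 0 0 0 0 0 0.05;0 0 0 0 0 0 0.06;0 0 0 0 0 0 0.07;0 0 0 0 0 0 0.07'; python3 go.py 0.4505 -0.035 0.15 86.6; python3 -m inch '0 0 -0.015 0 0 0 0.07;0 0 -0.03 0 0 0 0.07;0 0 -0.04 0 0 0 0.07;0 0 -0.04 0 0 0 0.07;0 0 0 0 0 0 0.07';python3 go.py 0.4505 -0.12 0.2 86.6
```

```text
clock: 30.65
eef_pos: [0.4529, -0.0381, 0.0376]
ee_rot: [-2.282, -2.146, -0.028]
force: [0.3, 0.1, -0.2]
gripper_width: 0.0633
t 30.65 pos [ 0.4529 -0.0381  0.0376] yaw 86.49 w 0.0633 F [ 0.28  0.07 -0.16]
shift [ 0.005  -0.0019 -0.1123] turn [ 0.35 -1.07 -0.12] after turn shift [ 0.003  -0.0025 -0.1124]
clock: 31.15
eef_pos: [0.4499, -0.0403, 0.1651]
ee_rot: [-2.28, -2.144, -0.023]
force: [0.6, -0.1, 1.1]
gripper_width: 0.07
t 31.15 pos [ 0.4499 -0.0403  0.1651] yaw 86.48 w 0.07 F [ 0.64 -0.06  1.14]
shift [-0.0789  0.0056 -0.0364] turn [ 0.06 -1.09 -0.12] after turn shift [-0.0795  0.0054 -0.0349]
```

```bash
python3 -m inch '-0.02 0 -0.02 0 0 0 0.07;-0.02 -0.01 -0.02 0 0 0 0.07;0 0 0 0 0 0 0.07;0 0 0 0 0 0 0.07';python3 go.py
python3 - <<'E'
from workcell import *
from h import *
s=read_camera("scene");cv2.imwrite("pics/s23.png",s["img"]);crop(s,280,160,160,120,5,"pics/s23c.png")
t=read_camera("top");crop(t,240,180,110,110,5,"pics/t23.png")
w=read_camera("wrist");cv2.imwrite("pics/w23.png",w["img"])
E
```

```text
clock: 31.55
eef_pos: [0.4375, -0.0812, 0.2054]
ee_rot: [-2.28, -2.146, -0.024]
force: [-0.0, -0.0, -0.6]
gripper_width: 0.0701
t 31.55 pos [ 0.4375 -0.0812  0.2054] yaw 86.52 w 0.0701 F [-0.01 -0.   -0.57]
```

View pics/s23.png

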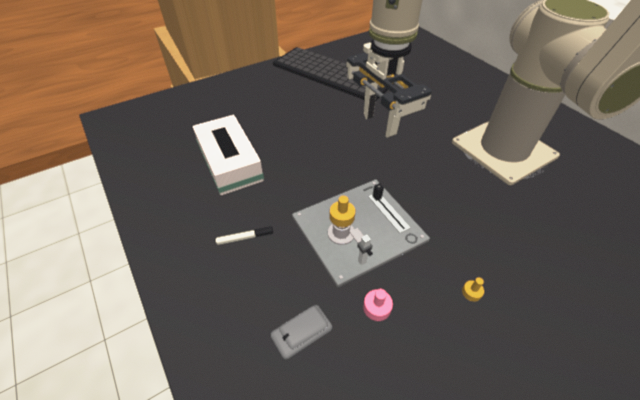

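View pics/s23c.png

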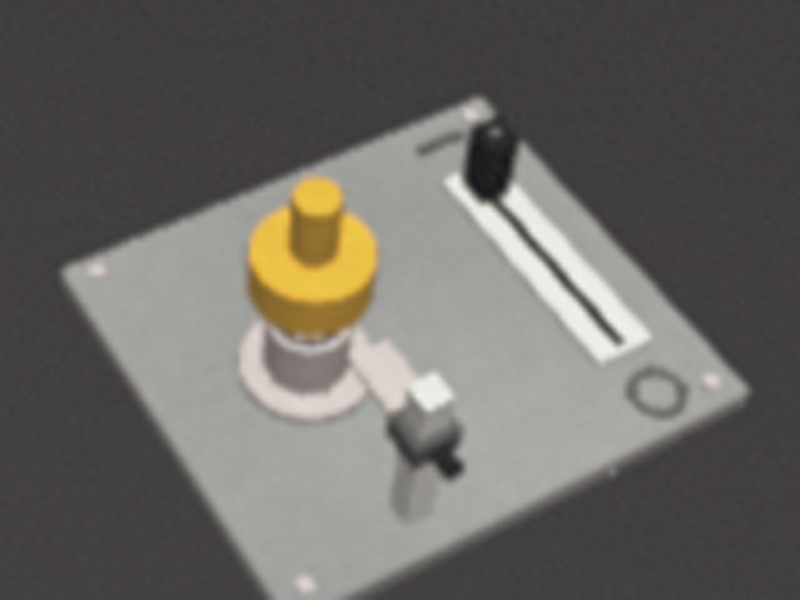

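View pics/w23.png

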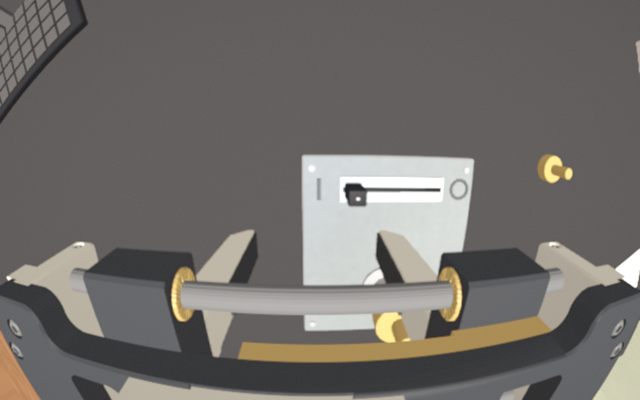

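The picture shows the weight upright on the loaded spring at crop (315,260), and the tab at the bar end at (490,160). One numeric check of the tab, then I'll hand in.

Run:
```python
from workcell import *
from h import *
s=read_camera("scene");w=read_camera("wrist")
a=hit(s,493/5+279.6,132/5+159.6,.061);b=hit(w,359,198.5,.061,True);print("tab",a,b)
t=np.radians(-3.4);y=np.array([-np.sin(t),np.cos(t)])
c=np.array([.5885,.007])-.135*np.array([np.cos(t),np.sin(t)])
for p in(a,b):print("tab pos",(p[:2]-c)@y)
print("dist bar-tab",np.linalg.norm(a[:2]-hit(s,440/5+279.6,143/5+159.6,.015)[:2]))
print("knob",hit(s,317/5+279.6,197/5+159.6,.1355))
job_done()
```

```text
tab [ 0.45081671 -0.03480528  0.061     ] [ 0.45104412 -0.0336352   0.061     ]
tab pos -0.04989719248581215
tab pos -0.048715687584466254
dist bar-tab 0.04019527345555188
knob [0.58915441 0.00659831 0.1355    ]
the job is handed in; nothing more can be done
```

The job is done and handed in at about 32 s on the robot's clock. The loaded spring came out below the blade, so I slid the black tab to the bar end.

- **Spring:** I stood the cartridge on the plate and let go. The wrist picture put it about 1 mm from the plate's centre.
- **Weight:** I lowered the larger brass weight onto the cap in small steps until the vertical force read about 0 N, then released it. The deepest compression I commanded was about 14 mm, well short of solid. In the last scene picture it was upright, with its knob at (0.589, 0.007) against the plate at about (0.588, 0.007).
- **Comparison:** the cap's top came out 71–75 mm above the bench, and the blade's top edge 79–82 mm. The estimates within each range disagree by 3–4 mm. The smallest gap between them is still about 4 mm, twice the 2 mm tolerance.
- **Less reliable check:** the blade's apparent width hinted at a mark nearer 88 mm. That measurement is noisy, and a higher mark would give the same answer.
- **Tab:** it ran up against the stop and I released it there. Two camera views put it at −0.049 to −0.050 m, where −0.050 m is fully at the bar end.
- **Left alone:** I never approached the small weight, tissue box, mouse or marker pen. They and the pink look-alike look unmoved in the last scene picture; I did not measure them again.

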